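Measure out a parcel of amber discs

TASK

Set the tilted clear measuring tube upright and drop amber discs from the mat into it one at a time, flat, until the top of the stack lies within the height of the brass band, and no higher. Then tip the tube over by its red handle, as far as it goes, so that the discs pour into the cardboard box beside it, and bring the tube back fully upright. Leave the discs that are not needed lying on or beside the mat, and leave the tape measure, bead jar and dish alone.

Things in the scene. Friction and masses are not known exactly. Their poses are not given: they have to be found in the camera images.
- tube_mouth (a point): Centre of the open top of the clear measuring tube, level with its rim. Tube: inside diameter 46 mm, outside 52 mm; over the top 15 mm it flares to 62 mm outside, 56 mm inside at the rim; 90 mm deep inside; swings between two posts on a fixed stand. Upright, the rim is 220 mm above the desk. The posts' tops are 166 mm above the desk.
- tube_floor (a point): Centre of the tube's inner floor, 90 mm below tube_mouth along the tube's axis (130 mm above the desk when upright). Site axes turn with the tube: z towards the mouth, x along the hinge.
- tube (a joint): Tilt of the tube in rad: 0 = upright against its stop, 2.44 = tipped right over against the other stop, mouth down towards the box (the stand's -y side). The hinge is stiff (about 3 N at the handle) and stays where it is left; it starts partly tilted. The discs slide out once it is tipped beyond about 2.2. Rules call it upright below 0.08.
- band (a joint): Height of the middle of the brass band above the tube's inner floor (m), set differently each time. The band is a 14 mm high brass ring fixed around the tube: it covers 7 mm above and below this height. It does not move by itself and cannot be pushed.
- band_mid (a point): Centre of the brass band, on the tube's axis.
- tube_handle (a point): Middle of the red round handle bar, 10 mm thick, 55 mm long, parallel to the hinge, 85 mm from the hinge axis, on the robot's side of the tube; a steel arm meets its end nearest the tube. From tube_hinge it lies 85 mm along (y, z) = (sin(1.22 - tilt), cos(1.22 - tilt)) in the stand's frame: upright it leans to +y, 179 mm above the desk, and swings over the top to -y.
- tube_hinge (a point): Point on the hinge axis opposite the middle of the handle bar, 88 mm along the stand's -x from the tube's axis, 150 mm above the desk; fixed. Its axes are those of the stand: x along the hinge axis from the handle side to the far side, y away from the box, z up.
- stand: Fixed stand of the tube; origin on the desk under the tube's axis; x along the hinge, y away from the box. Base plate 150 x 86 x 8 mm.
- parcel: Fixed open cardboard box on the -y side of the stand, 150 x 150 mm outside, 55 mm high, walls 5 mm; origin under its centre.
- mat: Fixed thin grey mat, 190 (x) x 360 (y) x 4 mm, on which the discs lie; origin at the centre of its underside.
- disc0_center (a point): Centre (half-way up) of a loose amber disc, 40 mm in diameter, 10 mm thick, 16 g, with a small dark dot in the middle; lies flat on the mat at the start; its z axis is the axis of the disc. Some of the eight may be absent.
- disc1_center (a point): Centre (half-way up) of a loose amber disc, 40 mm in diameter, 10 mm thick, 16 g, with a small dark dot in the middle; lies flat on the mat at the start; its z axis is the axis of the disc. Some of the eight may be absent.
- disc2_center (a point): Centre (half-way up) of a loose amber disc, 40 mm in diameter, 10 mm thick, 16 g, with a small dark dot in the middle; lies flat on the mat at the start; its z axis is the axis of the disc. Some of the eight may be absent.
- disc3_center (a point): Centre (half-way up) of a loose amber disc, 40 mm in diameter, 10 mm thick, 16 g, with a small dark dot in the middle; lies flat on the mat at the start; its z axis is the axis of the disc. Some of the eight may be absent.
- disc4_center (a point): Centre (half-way up) of a loose amber disc, 40 mm in diameter, 10 mm thick, 16 g, with a small dark dot in the middle; lies flat on the mat at the start; its z axis is the axis of the disc. Some of the eight may be absent.
- disc5_center (a point): Centre (half-way up) of a loose amber disc, 40 mm in diameter, 10 mm thick, 16 g, with a small dark dot in the middle; lies flat on the mat at the start; its z axis is the axis of the disc. Some of the eight may be absent.
- disc6_center (a point): Centre (half-way up) of a loose amber disc, 40 mm in diameter, 10 mm thick, 16 g, with a small dark dot in the middle; lies flat on the mat at the start; its z axis is the axis of the disc. Some of the eight may be absent.
- disc7_center (a point): Centre (half-way up) of a loose amber disc, 40 mm in diameter, 10 mm thick, 16 g, with a small dark dot in the middle; lies flat on the mat at the start; its z axis is the axis of the disc. Some of the eight may be absent.
- tape: Tape measure standing on the desk, 65 x 32 x 62 mm, a bystander; origin under its centre.
- jar: Closed jar of beads, 62 mm across, 82 mm high, a bystander; origin under its centre.
- dish: Small white dish, 68 mm across, with a bead on it, 38 mm high, a bystander; origin under its centre.

How it is judged (in metres and radians):
On the way, in this order (a step that is already met when the one before it is completed fails the run):
1. the tube stands upright (value of joint tube below 0.08 rad), for 0.2 s.
2. the tube is upright and the top of the flat, resting stack of discs lies within the brass band (1 mm allowed) (value of joint tube below 0.08 rad and ((x of disc0_center in the frame of tube_floor between -0.006 and 0.006 m and y of disc0_center in the frame of tube_floor between -0.006 and 0.006 m and angle between the z axis of disc0_center and the z axis of tube_floor, either way round below 0.25 rad and linear speed of disc0 below 0.02 m/s and z of disc0_center in the frame of band_mid between -0.013 and 0.003 m and contact force between the fingers and disc0 below 0.1 N) or (x of disc1_center in the frame of tube_floor between -0.006 and 0.006 m and y of disc1_center in the frame of tube_floor between -0.006 and 0.006 m and angle between the z axis of disc1_center and the z axis of tube_floor, either way round below 0.25 rad and linear speed of disc1 below 0.02 m/s and z of disc1_center in the frame of band_mid between -0.013 and 0.003 m and contact force between the fingers and disc1 below 0.1 N) or (x of disc2_center in the frame of tube_floor between -0.006 and 0.006 m and y of disc2_center in the frame of tube_floor between -0.006 and 0.006 m and angle between the z axis of disc2_center and the z axis of tube_floor, either way round below 0.25 rad and linear speed of disc2 below 0.02 m/s and z of disc2_center in the frame of band_mid between -0.013 and 0.003 m and contact force between the fingers and disc2 below 0.1 N) or (x of disc3_center in the frame of tube_floor between -0.006 and 0.006 m and y of disc3_center in the frame of tube_floor between -0.006 and 0.006 m and angle between the z axis of disc3_center and the z axis of tube_floor, either way round below 0.25 rad and linear speed of disc3 below 0.02 m/s and z of disc3_center in the frame of band_mid between -0.013 and 0.003 m and contact force between the fingers and disc3 below 0.1 N) or (x of disc4_center in the frame of tube_floor between -0.006 and 0.006 m and y of disc4_center in the frame of tube_floor between -0.006 and 0.006 m and angle between the z axis of disc4_center and the z axis of tube_floor, either way round below 0.25 rad and linear speed of disc4 below 0.02 m/s and z of disc4_center in the frame of band_mid between -0.013 and 0.003 m and contact force between the fingers and disc4 below 0.1 N) or (x of disc5_center in the frame of tube_floor between -0.006 and 0.006 m and y of disc5_center in the frame of tube_floor between -0.006 and 0.006 m and angle between the z axis of disc5_center and the z axis of tube_floor, either way round below 0.25 rad and linear speed of disc5 below 0.02 m/s and z of disc5_center in the frame of band_mid between -0.013 and 0.003 m and contact force between the fingers and disc5 below 0.1 N) or (x of disc6_center in the frame of tube_floor between -0.006 and 0.006 m and y of disc6_center in the frame of tube_floor between -0.006 and 0.006 m and angle between the z axis of disc6_center and the z axis of tube_floor, either way round below 0.25 rad and linear speed of disc6 below 0.02 m/s and z of disc6_center in the frame of band_mid between -0.013 and 0.003 m and contact force between the fingers and disc6 below 0.1 N) or (x of disc7_center in the frame of tube_floor between -0.006 and 0.006 m and y of disc7_center in the frame of tube_floor between -0.006 and 0.006 m and angle between the z axis of disc7_center and the z axis of tube_floor, either way round below 0.25 rad and linear speed of disc7 below 0.02 m/s and z of disc7_center in the frame of band_mid between -0.013 and 0.003 m and contact force between the fingers and disc7 below 0.1 N))), for 0.4 s.
3. the tube is tipped over, beyond 2.2 rad (value of joint tube above 2.2 rad), for 0.2 s.
At the end, for the whole second after the job is handed in: The tube is upright again (within 0.08 rad); every disc lies at rest either in the cardboard box or flat on or beside the mat (centre at most 190 mm from the mat centre along its x, 220 mm along -y, 280 mm along +y), at least one of them in the box, none in the tube (value of joint tube below 0.08 rad and ((x of disc0_center in the frame of parcel between -0.072 and 0.072 m and y of disc0_center in the frame of parcel between -0.072 and 0.072 m and height (world z) of disc0_center below 0.055 m) or (x of disc0_center in the frame of mat between -0.19 and 0.19 m and y of disc0_center in the frame of mat between -0.22 and 0.28 m and height (world z) of disc0_center below 0.02 m)) and ((x of disc1_center in the frame of parcel between -0.072 and 0.072 m and y of disc1_center in the frame of parcel between -0.072 and 0.072 m and height (world z) of disc1_center below 0.055 m) or (x of disc1_center in the frame of mat between -0.19 and 0.19 m and y of disc1_center in the frame of mat between -0.22 and 0.28 m and height (world z) of disc1_center below 0.02 m)) and ((x of disc2_center in the frame of parcel between -0.072 and 0.072 m and y of disc2_center in the frame of parcel between -0.072 and 0.072 m and height (world z) of disc2_center below 0.055 m) or (x of disc2_center in the frame of mat between -0.19 and 0.19 m and y of disc2_center in the frame of mat between -0.22 and 0.28 m and height (world z) of disc2_center below 0.02 m)) and ((x of disc3_center in the frame of parcel between -0.072 and 0.072 m and y of disc3_center in the frame of parcel between -0.072 and 0.072 m and height (world z) of disc3_center below 0.055 m) or (x of disc3_center in the frame of mat between -0.19 and 0.19 m and y of disc3_center in the frame of mat between -0.22 and 0.28 m and height (world z) of disc3_center below 0.02 m)) and ((x of disc4_center in the frame of parcel between -0.072 and 0.072 m and y of disc4_center in the frame of parcel between -0.072 and 0.072 m and height (world z) of disc4_center below 0.055 m) or (x of disc4_center in the frame of mat between -0.19 and 0.19 m and y of disc4_center in the frame of mat between -0.22 and 0.28 m and height (world z) of disc4_center below 0.02 m)) and ((x of disc5_center in the frame of parcel between -0.072 and 0.072 m and y of disc5_center in the frame of parcel between -0.072 and 0.072 m and height (world z) of disc5_center below 0.055 m) or (x of disc5_center in the frame of mat between -0.19 and 0.19 m and y of disc5_center in the frame of mat between -0.22 and 0.28 m and height (world z) of disc5_center below 0.02 m)) and ((x of disc6_center in the frame of parcel between -0.072 and 0.072 m and y of disc6_center in the frame of parcel between -0.072 and 0.072 m and height (world z) of disc6_center below 0.055 m) or (x of disc6_center in the frame of mat between -0.19 and 0.19 m and y of disc6_center in the frame of mat between -0.22 and 0.28 m and height (world z) of disc6_center below 0.02 m)) and ((x of disc7_center in the frame of parcel between -0.072 and 0.072 m and y of disc7_center in the frame of parcel between -0.072 and 0.072 m and height (world z) of disc7_center below 0.055 m) or (x of disc7_center in the frame of mat between -0.19 and 0.19 m and y of disc7_center in the frame of mat between -0.22 and 0.28 m and height (world z) of disc7_center below 0.02 m)) and ((x of disc0_center in the frame of parcel between -0.072 and 0.072 m and y of disc0_center in the frame of parcel between -0.072 and 0.072 m and height (world z) of disc0_center below 0.055 m) or (x of disc1_center in the frame of parcel between -0.072 and 0.072 m and y of disc1_center in the frame of parcel between -0.072 and 0.072 m and height (world z) of disc1_center below 0.055 m) or (x of disc2_center in the frame of parcel between -0.072 and 0.072 m and y of disc2_center in the frame of parcel between -0.072 and 0.072 m and height (world z) of disc2_center below 0.055 m) or (x of disc3_center in the frame of parcel between -0.072 and 0.072 m and y of disc3_center in the frame of parcel between -0.072 and 0.072 m and height (world z) of disc3_center below 0.055 m) or (x of disc4_center in the frame of parcel between -0.072 and 0.072 m and y of disc4_center in the frame of parcel between -0.072 and 0.072 m and height (world z) of disc4_center below 0.055 m) or (x of disc5_center in the frame of parcel between -0.072 and 0.072 m and y of disc5_center in the frame of parcel between -0.072 and 0.072 m and height (world z) of disc5_center below 0.055 m) or (x of disc6_center in the frame of parcel between -0.072 and 0.072 m and y of disc6_center in the frame of parcel between -0.072 and 0.072 m and height (world z) of disc6_center below 0.055 m) or (x of disc7_center in the frame of parcel between -0.072 and 0.072 m and y of disc7_center in the frame of parcel between -0.072 and 0.072 m and height (world z) of disc7_center below 0.055 m)) and linear speed of each of disc0, disc1, disc2, disc3, disc4, disc5, disc6, disc7 below 0.03 m/s); the robot touches nothing.
It fails at once if a disc rests flat in the tube with its top more than 4 mm above the brass band (overfilled) (value of joint tube below 0.3 rad and ((x of disc0_center in the frame of tube_floor between -0.006 and 0.006 m and y of disc0_center in the frame of tube_floor between -0.006 and 0.006 m and angle between the z axis of disc0_center and the z axis of tube_floor, either way round below 0.25 rad and linear speed of disc0 below 0.02 m/s and z of disc0_center in the frame of band_mid above 0.006 m and z of disc0_center in the frame of tube_mouth below -0.012 m) or (x of disc1_center in the frame of tube_floor between -0.006 and 0.006 m and y of disc1_center in the frame of tube_floor between -0.006 and 0.006 m and angle between the z axis of disc1_center and the z axis of tube_floor, either way round below 0.25 rad and linear speed of disc1 below 0.02 m/s and z of disc1_center in the frame of band_mid above 0.006 m and z of disc1_center in the frame of tube_mouth below -0.012 m) or (x of disc2_center in the frame of tube_floor between -0.006 and 0.006 m and y of disc2_center in the frame of tube_floor between -0.006 and 0.006 m and angle between the z axis of disc2_center and the z axis of tube_floor, either way round below 0.25 rad and linear speed of disc2 below 0.02 m/s and z of disc2_center in the frame of band_mid above 0.006 m and z of disc2_center in the frame of tube_mouth below -0.012 m) or (x of disc3_center in the frame of tube_floor between -0.006 and 0.006 m and y of disc3_center in the frame of tube_floor between -0.006 and 0.006 m and angle between the z axis of disc3_center and the z axis of tube_floor, either way round below 0.25 rad and linear speed of disc3 below 0.02 m/s and z of disc3_center in the frame of band_mid above 0.006 m and z of disc3_center in the frame of tube_mouth below -0.012 m) or (x of disc4_center in the frame of tube_floor between -0.006 and 0.006 m and y of disc4_center in the frame of tube_floor between -0.006 and 0.006 m and angle between the z axis of disc4_center and the z axis of tube_floor, either way round below 0.25 rad and linear speed of disc4 below 0.02 m/s and z of disc4_center in the frame of band_mid above 0.006 m and z of disc4_center in the frame of tube_mouth below -0.012 m) or (x of disc5_center in the frame of tube_floor between -0.006 and 0.006 m and y of disc5_center in the frame of tube_floor between -0.006 and 0.006 m and angle between the z axis of disc5_center and the z axis of tube_floor, either way round below 0.25 rad and linear speed of disc5 below 0.02 m/s and z of disc5_center in the frame of band_mid above 0.006 m and z of disc5_center in the frame of tube_mouth below -0.012 m) or (x of disc6_center in the frame of tube_floor between -0.006 and 0.006 m and y of disc6_center in the frame of tube_floor between -0.006 and 0.006 m and angle between the z axis of disc6_center and the z axis of tube_floor, either way round below 0.25 rad and linear speed of disc6 below 0.02 m/s and z of disc6_center in the frame of band_mid above 0.006 m and z of disc6_center in the frame of tube_mouth below -0.012 m) or (x of disc7_center in the frame of tube_floor between -0.006 and 0.006 m and y of disc7_center in the frame of tube_floor between -0.006 and 0.006 m and angle between the z axis of disc7_center and the z axis of tube_floor, either way round below 0.25 rad and linear speed of disc7 below 0.02 m/s and z of disc7_center in the frame of band_mid above 0.006 m and z of disc7_center in the frame of tube_mouth below -0.012 m))).
It fails at once if the tape is moved more than 30 mm (distance of tape from where it was at the start of the episode above 0.03 m).
It fails at once if the jar is moved more than 30 mm (distance of jar from where it was at the start of the episode above 0.03 m).
It fails at once if the dish is moved more than 30 mm (distance of dish from where it was at the start of the episode above 0.03 m).
Of disc0, disc1, disc2, disc3, disc4, disc5, disc6, disc7 only 6 to 8 are there at a start; the rules pass over those that are not, and their reading is None.
At some moment in a run one of disc0, disc1, disc2, disc3, disc4, disc5, disc6, disc7 may be knocked a few centimetres aside while the robot is not near it.
Once in a run the grip may slacken for a moment while it holds something.
It also fails if it takes over 210 s, if anything falls off the work surface, if the arm or the gripper's body presses on something with over 40 N, if the wrist force passes 120 N, or if a joint passes its speed limit or range.

ROBOT

A 7-joint arm with a two-finger parallel gripper is mounted at the origin on the work surface. World frame = base frame: x ahead of the robot, y to its left, z up, the work surface at z = 0. Lengths are in mm, angles in rad, forces in N, time in s.
With the tool pointing down it reaches from about 400 to 875 mm from the base axis. Payload 19.3 kg.
Tool frame: the origin (TCP) lies midway between the tips of the shut fingers; the grasp point (between the pads) lies 19 mm behind it; z points along the fingers, y is the line along which they close (so a half turn about z gives the same grasp; the last joint's range is limited). The gripper opens to 85 mm and grips with 20 to 120 N. Pads are 22 mm wide; open, the fingers measure 114 mm over their backs; the gripper's body (76 mm by 85 mm) begins 54 mm behind the grasp point. The pads swing forward as they close: fully open they stand 13 mm farther back than shut.
Start: joints at [-1.285, 0.521, -0.036, 1.599, 0.021, 1.021, -0.113], TCP at [217.731, 585.84, 231.291] pointing down, gripper open.
Joint ranges: [-2.91, 2.91], [-0.3, 2.13], [-1.5, 1.42], [0.17, 2.43], [-1.26, 4.41], [0.16, 1.93], [-2.52, 2.52]. Speed limits (rad/s): [1.89, 1.89, 2.39, 2.39, 3.01, 3.01, 3.01].

INTERFACE

Orientations are given as a unit quaternion [w, x, y, z].
In Python, from workcell import robot gives the robot as it stands.
- The arm moves only by the tool step_arm, never from a script. Its argument "steps" is one flat list of numbers, 4 for each row, row after row: the shift along the tool's x, y, z in m, then the turn about the tool's z in degrees. In form: [dx, dy, dz, yaw, dx, dy, dz, yaw, ...]. A call has 1 to 20 rows; each row is the pose to reach, as a shift and turn from the pose commanded when the call began, along the tool's axes at that moment; what a row does not reach only later rows make up. A row lasts 1/8 s, in which the tool goes at most 62.5 mm and 10.7 degrees, less where a joint would pass 70% of its speed; a pose out of reach is approached as far as the arm can. A call with a gripper value outside its range is refused whole. "hand" is the opening, from 0 (shut) to 1 (fully open), set as the call begins (left out, the last holds). The fingers move at their own pace and stop on an object; "force" is the grip in N (left out, the last holds). Time passes only in rows, so rows that repeat a pose let the fingers close. It gives the time, the measured TCP pose, the force, the opening and the grip force at its end, in the units of the state.
- robot.get_obs(): the state, without advancing time (a new reading comes with each control period).
- robot.snapshot(name): name is "side" or "top"; returns a dict with "image" (384x512x3 uint8, blue, green, red), "z_map" (384x512 float32, mm along the optical axis (not along the pixel's ray), 0 where there is no reading), "K" (3x3 intrinsics, pixels), "D" ([k1, k2, p1, p2, k3] as OpenCV has them; the pictures are not rectified), "T" (4x4, takes a point from camera to world coordinates). Camera axes: x right, y up, looking along -z (the intrinsics and any distortion apply to the point x, -y, -z); pixel columns grow to the right and rows downward; lengths in mm; the calibration is good to about 2 mm. A picture is of the moment at which its call begins.
- robot.job_done(): hands the job in; it is judged then, once.
The state is a dict: "t": time; "joints": joint angles; "qd": joint speeds; "tau": joint torques, N m; "ee_pos": TCP position; "ee_rot": TCP orientation; "force": force on the tool from outside, world axes, zero at the start; "torque": the same for the moment, N m; "width": finger opening in mm; "gripper_force": force on a finger pad.
Only numpy, scipy, OpenCV 4.12 (cv2) and the standard library are available. Lean on these libraries where they do the work, as an engineer would, in place of code of your own. Each camera call takes 0.05 s, during which the arm holds its last target. There are 200 camera calls.

## Working session

There is one attempt and no reset: what is moved stays moved. The work goes in short steps, Python scripts to look and compute and a tool call to move; the robot and the scene stay as the last step left them, time stands still between calls to the robot, and variables do not carry over. Pictures are saved under pics/ and viewed, at most 14 in all, crops included, and the job is handed in when it is done.

Besides the shell and the picture viewer there is one more tool, called after "Emit:" in YAML: its name, and indented under it one key for each argument. step_arm: Moves the arm, as the interface text tells. Its arguments: {"type":"object","properties":{"steps":{"type":"array","items":{"type":"number"}},"hand":{"type":"number"},"force":{"type":"number"}},"required":["steps"]}

```bash
mkdir -p pics; ls
cat > h.py <<'E'
import numpy as np, cv2
from workcell import robot
from scipy.spatial.transform import Rotation as R
def snap(n,save=None):
    s=robot.snapshot(n)
    if save: cv2.imwrite('pics/'+save+'.png',s['image'])
    return s
def rays(s,px):
    px=np.array(px,float).reshape(-1,1,2)
    u=cv2.undistortPoints(px,np.array(s['K'],float),np.array(s['D'],float)).reshape(-1,2)
    d=np.c_[u[:,0],-u[:,1],-np.ones(len(u))]
    T=np.array(s['T']); return T[:3,3],d@T[:3,:3].T
def onplane(s,px,z):
    o,d=rays(s,px); return o+d*((z-o[2])/d[:,2])[:,None]
def depthpts(s,px):
    o,d=rays(s,px); p=np.array(px,int).reshape(-1,2)
    return o+d*s['z_map'][p[:,1],p[:,0]][:,None]
def proj(s,P):
    T=np.array(s['T']); q=(np.asarray(P,float).reshape(-1,3)-T[:3,3])@T[:3,:3]
    q=q*[1,-1,-1]
    return cv2.projectPoints(q,np.zeros(3),np.zeros(3),np.array(s['K'],float),np.array(s['D'],float))[0].reshape(-1,2)
def delta(target):
    "shift in tool axes (m) from measured TCP to world target mm"
    o=robot.get_obs(); q=np.array(o['ee_rot']); M=R.from_quat(q[[1,2,3,0]]).as_matrix()
    return M.T@(np.array(target)-o['ee_pos'])/1000
E
python3 - <<'E'
from h import *
o=robot.get_obs(); print(o)
for n in('side','top'):
    s=snap(n,n+'0'); print(n,s['K'],s['D'],np.round(s['T'],3))
E
```

```text
pics
{'t': 0.0, 'joints': array([-1.28521247,  0.52201679, -0.03632346,  1.59999371,  0.02119537,
        1.02112773, -0.11274444]), 'qd': array([-7.28820635e-04, -1.99883234e-03, -5.79056005e-04,  1.37146887e-03,
       -4.02137742e-04,  1.91882960e-05, -1.15814264e-04]), 'tau': array([ 4.46659942e-05, -9.27099895e+01,  1.97887927e+00, -3.69965744e+01,
        1.77231448e-02,  7.47269980e-03, -4.75821622e-06]), 'ee_pos': array([217.62033752, 585.52421703, 230.72917567]), 'ee_rot': array([-6.21518068e-05,  1.76935701e-01,  9.84222242e-01, -5.77024539e-04]), 'force': array([0.09942446, 0.72909539, 0.12214809]), 'torque': array([-0.02304047,  0.02667706, -0.00941263]), 'gripper_force': 0.0, 'width': 85.26345368598781}
side [[392.39489168   0.         246.24923239]
 [  0.         392.39489168 193.6927685 ]
 [  0.           0.           1.        ]] [0.03642773 0.         0.         0.         0.        ] [[-9.73000e-01  1.46000e-01 -1.78000e-01  3.78984e+02]
 [-2.30000e-01 -6.67000e-01  7.08000e-01  7.24430e+02]
 [-1.50000e-02  7.30000e-01  6.83000e-01  8.02645e+02]
 [ 0.00000e+00  0.00000e+00  0.00000e+00  1.00000e+00]]
top [[395.05480318   0.         256.01827907]
 [  0.         395.05480318 194.60080839]
 [  0.           0.           1.        ]] [-0.00789829  0.          0.          0.          0.        ] [[ 4.00000e-03  9.87000e-01 -1.59000e-01  4.47679e+02]
 [-1.00000e+00  9.00000e-03  3.00000e-02  4.63420e+01]
 [ 3.10000e-02  1.59000e-01  9.87000e-01  9.59379e+02]
 [ 0.00000e+00  0.00000e+00  0.00000e+00  1.00000e+00]]
```

View pics/side0.png

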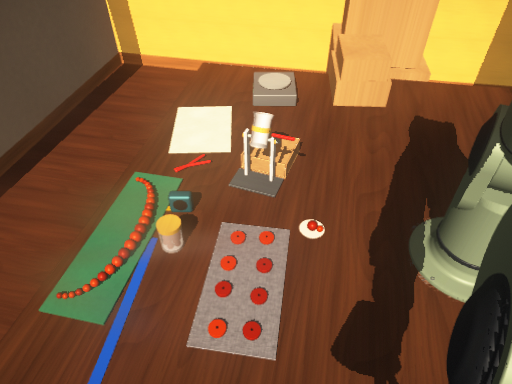

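View pics/top0.png

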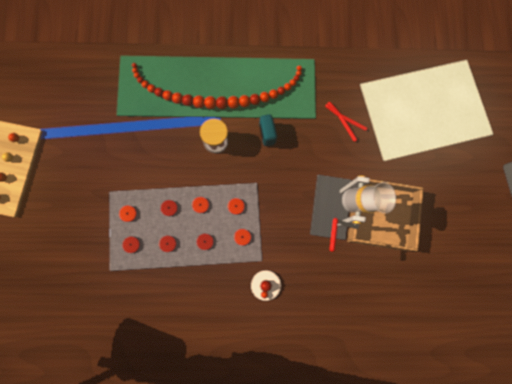

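The side view shows eight discs on the mat (columns 200-280, rows 235-330) and the tube with its yellow band at (262,128). In the top view the discs are at columns 128-243, rows 205-245. The tube is at (370,198), the handle bar at (333,235) and the box at (385,215).

```bash
cat > discs.py <<'E'
from h import *
def discs(s,z=14):
    hsv=cv2.cvtColor(s['image'],cv2.COLOR_BGR2HSV)
    m=((hsv[...,0]<15)|(hsv[...,0]>172))&(hsv[...,1]>150)&(hsv[...,2]>80)
    n,l,st,c=cv2.connectedComponentsWithStats(m.astype(np.uint8))
    return [(np.round(onplane(s,c[i],z)[0],1),st[i,4],np.round(c[i],1),st[i,:4]) for i in range(1,n) if st[i,4]>25]
E
python3 - <<'E'
from discs import *
for n in('top','side'):
    s=snap(n); print(n)
    for d in discs(s): 
        if d[0][0]<640: print(*d)
    im=s['image']
    c=im[160:270,290:440] if n=='top' else im[95:205,215:315]
    cv2.imwrite(f'pics/{n}c.png',cv2.resize(c,None,fx=5,fy=5,interpolation=cv2.INTER_CUBIC))
    # world points from depth over tube region
    r=(300,440,165,260) if n=='top' else (220,310,100,200)
    ys,xs=np.mgrid[r[2]:r[3],r[0]:r[1]]; px=np.c_[xs.ravel(),ys.ravel()]
    P=depthpts(s,px); np.save(n+'P.npy',P)
    for lo,hi in((5,11),(52,58),(162,169)):
        k=(P[:,2]>lo)&(P[:,2]<hi)
        if k.sum()>5: print(lo,k.sum(),cv2.minAreaRect(P[k,:2].astype(np.float32)),np.median(P[k],0))
E
```

```text
top
[597.1  28.2  14. ] 129624 [251.5 195.8] [  0   0 512 384]
[638.3 626.5  14. ] 50 [  2.6 176.7] [  0 172   7   9]
[574.6 151.4  14. ] 212 [200.3 204.6] [192 197  17  16]
[572.1  65.8  14. ] 214 [235.9 205.8] [228 198  17  16]
[566.6 226.7  14. ] 197 [168.7 207.6] [161 200  16  16]
[552.3 323.9  14. ] 222 [127.5 213.3] [119 206  18  16]
[498.3  49.6  14. ] 215 [242.3 236.6] [235 229  16  16]
[ 494.5 -314.    14. ] 63 [393.3 239. ] [387 232  14  14]
[486.6 139.1  14. ] 207 [204.5 241.4] [197 234  16  16]
[478.7 312.2  14. ] 216 [130.8 244.4] [123 237  17  16]
[481.2 226.4  14. ] 208 [167.4 243.5] [160 236  16  16]
[378.6  -4.5  14. ] 117 [265.  288.1] [261 281  10  17]
[174.8 322.7  14. ] 162 [118.9 381.1] [100 375  48   9]
5 2553 ((569.9697265625, -252.78546142578125), (329.2526550292969, 202.3619842529297), 72.99600219726562) [ 554.25789179 -185.13618811    7.19335672]
52 378 ((554.5942993164062, -272.10064697265625), (185.73406982421875, 150.50086975097656), 81.31383514404297) [ 508.13634498 -322.77034742   54.56888518]
162 229 ((562.529052734375, -199.06655883789062), (59.60558
[... 591 characters left out ...]
5.9] [395 273  69 111]
[563.6 233.9  14. ] 215 [222.9 288.5] [215 281  17  16]
[478.3 234.3  14. ] 226 [258.6 295.7] [250 288  18  17]
[549.5 331.5  14. ] 279 [216.8 328. ] [208 319  19  19]
[476.  319.8  14. ] 277 [251.4 330.1] [243 321  18  19]
5 1134 ((602.4441528320312, -359.91461181640625), (261.8139953613281, 527.0433959960938), 10.031919479370117) [ 566.11203546 -173.15935714    7.33443245]
52 122 ((550.7240600585938, -269.038330078125), (185.5928955078125, 149.6322021484375), 81.6591796875) [ 515.15803583 -218.18943514   54.24837382]
162 75 ((559.160888671875, -182.16114807128906), (34.97209930419922, 107.08609771728516), 81.28324890136719) [ 566.72836251 -177.8035289   165.44395104]
```

View pics/topc.png

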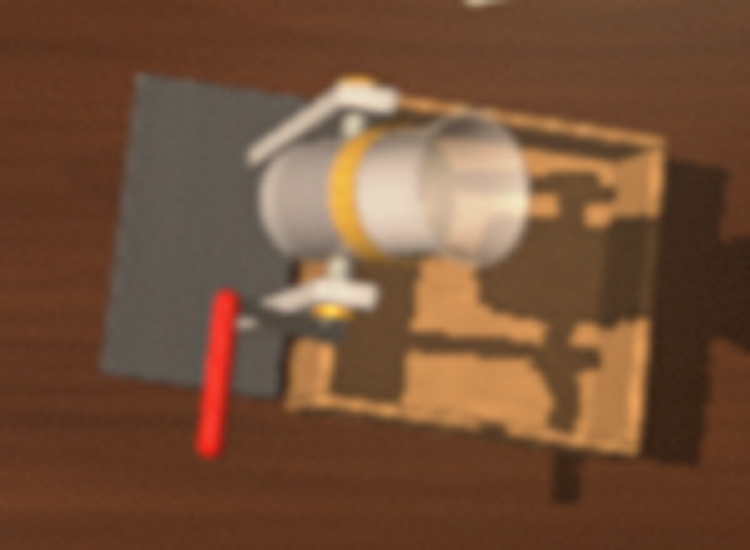

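View pics/sidec.png

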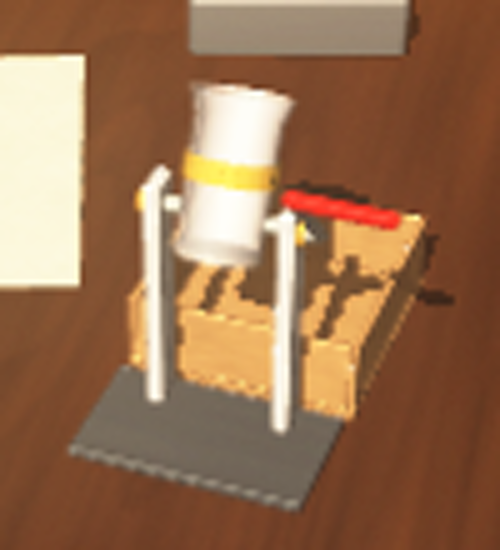

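Both crops show the tube leaning towards the box, with the handle bar standing up on the robot's side. In the top crop the base plate's corners are at (137,75), (100,370) and (280,398), and the amber hinge pins at (357,82) and (330,312). Next I triangulate the dots, handle and plate.

```bash
cat > tri.py <<'E'
from h import *
def tri(a,pa,b,pb):
    o1,d1=rays(a,pa); o2,d2=rays(b,pb); d1=d1[0]/np.linalg.norm(d1[0]); d2=d2[0]/np.linalg.norm(d2[0])
    t=np.linalg.lstsq(np.c_[d1,-d2],o2-o1,rcond=None)[0]
    p,q=o1+t[0]*d1,o2+t[1]*d2
    return np.round((p+q)/2,1),np.round(p-q,1)
E
python3 - <<'E'
from discs import *; from tri import *
a,b=snap('top'),snap('side')
def dots(s):
    out=[]
    for P,A,c,bb in discs(s):
        if 440<P[0]<600 and 30<P[1]<345 and 100<A<1000:
            x,y,w,h=bb; g=s['image'][y+4:y+h-4,x+4:x+w-4].astype(float).max(2); 
            W=np.clip(np.percentile(g,60)-g,0,None)**2; Y,X=np.mgrid[:g.shape[0],:g.shape[1]]
            out.append((P,np.array([x+4+(W*X).sum()/W.sum(),y+4+(W*Y).sum()/W.sum()]),c))
    return out
A,B=dots(a),dots(b)
for P,d,c in A:
    Q=min(B,key=lambda q:np.linalg.norm(q[0]-P))
    print('disc dot',tri(a,d,b,Q[1]),'cen',tri(a,c,b,Q[2]),'top z14 dot',np.round(onplane(a,d,14)[0],1),'side',np.round(onplane(b,Q[1],14)[0],1),'depth',np.round(depthpts(a,np.round(c))[0],1),np.round(depthpts(b,np.round(Q[2]))[0],1))
f=lambda x,y:(290.-.4+x/5,160.-.4+y/5); g=lambda x,y:(215-.4+x/5,95-.4+y/5)
print('plate',onplane(a,[f(137,75),f(100,370),f(280,398)],8), onplane(b,[g(300,508),g(70,450)],8))
print('box top', onplane(a,[f(665,137),f(640,455),f(288,408)],55), onplane(b,[g(353,348),g(425,220)],55))
print('pins',tri(a,f(357,82),b,g(143,200)),tri(a,f(330,312),b,g(302,233)),onplane(a,[f(357,82),f(330,312)],150))
print('handle', tri(a,f(227,295),b,g(287,198)),tri(a,f(209,452),b,g(398,221)))
for s,nm in((a,'top'),(b,'side')):
    h=cv2.cvtColor(s['image'],cv2.COLOR_BGR2HSV); m=((h[...,0]<6)|(h[...,0]>174))&(h[...,1]>200)&(h[...,2]>120)
    ys,xs=np.nonzero(m); k=((xs>325)&(xs<342)&(ys>212)&(ys<256)) if nm=='top' else ((xs>268)&(xs<300)&(ys>128)&(ys<145))
    px=np.c_[xs[k],ys[k]]; P=depthpts(s,px); print(nm,'bar depth',np.round(np.median(P,0),1),np.round(P[P[:,0].argsort()][[2,-3]],1),len(P))
E
```

```text
disc dot (array([574.8, 152.9,   9. ]), array([2.3, 0.3, 0.3])) cen (array([575.1, 152.6,   3.9]), array([2. , 0.3, 0.3])) top z14 dot [575.3 152.5  14. ] side [572.4 156.5  14. ] depth [576.2 152.3  12.4] [571.2 160.9  14.4]
disc dot (array([572.3,  66.5,   9.8]), array([1.9, 0.3, 0.3])) cen (array([572.4,  65.9,   4.2]), array([1.8, 0.2, 0.2])) top z14 dot [572.8  66.5  14. ] side [570.3  69.9  14. ] depth [571.4  65.5  16.8] [567.6  74.5  15. ]
disc dot (array([566.9, 228.2,   9. ]), array([2.2, 0.3, 0.3])) cen (array([566.8, 228.2,   4.8]), array([2. , 0.3, 0.3])) top z14 dot [567.4 227.4  14. ] side [564.6 231.3  14. ] depth [565.8 226.1  12.9] [563.9 232.2  13.5]
disc dot (array([552.5, 326.6,   9.3]), array([1.6, 0.2, 0.2])) cen (array([552.6, 326.6,   4. ]), array([1.8, 0.2, 0.3])) top z14 dot [552.7 325.3  14. ] side [550.6 328.9  14. ] depth [553.  323.   12.9] [549.1 331.3  13.7]
disc dot (array([497.8,  50.4,   9.7]), array([2.1, 0.2, 0.1])) cen (array([497.7,  49.6,   4.2]), array([1.9, 0.2, 0.1])) top z14 dot [498.6  50.5  14. ] side [496.1  54.   14. ] depth [497.2  50
[... 993 characters left out ...]

 [ 466.15935559 -353.74107614   55.        ]
 [ 486.94490296 -191.05424104   55.        ]] [[ 489.2943955  -203.20398489   55.        ]
 [ 464.76457146 -344.50898702   55.        ]]
pins (array([ 619.3, -201.6,  145.1]), array([3. , 0.4, 0.5])) (array([ 521.7, -185.9,  146.9]), array([2. , 0.2, 0.1])) [[ 619.80379104 -200.04014588  150.        ]
 [ 522.43163711 -184.96255694  150.        ]]
handle (array([ 521.9, -128.5,  209.5]), array([2.7, 0.3, 0.2])) (array([ 462.1, -120. ,  209.3]), array([ 3. ,  0.3, -0. ]))
top bar depth [ 485.8 -122.2  215.7] [[ 461.6 -119.9  214.1]
 [ 521.7 -124.7  216.8]] 140
side bar depth [ 489.8 -118.1  213.2] [[ 462.5 -111.1  211.5]
 [ 517.2 -123.6  217. ]] 71
```

Emit:
step_arm:
  steps: [-0.046,-0.03,-0.03,0,-0.092,-0.06,-0.06,0,-0.139,-0.09,-0.07,0,-0.185,-0.12,-0.07,0,-0.231,-0.15,-0.07,-4,-0.277,-0.18,-0.07,-8,-0.323,-0.21,-0.07,-12,-0.37,-0.242,-0.07,-12.2,-0.392,-0.297,-0.07,-12.2,-0.415,-0.352,-0.07,-12.2,-0.437,-0.406,-0.07,-12.2,-0.459,-0.46,-0.07,-12.2,-0.482,-0.515,-0.07,-12.2,-0.504,-0.57,-0.07,-12.2,-0.504,-0.57,-0.07,-12.2,-0.504,-0.57,-0.07,-12.2]
  hand: 1

```text
t: 2.3
ee_pos: [491.6, -123.6, 301.2]
ee_rot: [-0.0, 0.071, 0.997, 0.0]
force: [-0.3, 0.1, -0.5]
width: 85.2
gripper_force: 0.0
```

Run:
```python
from h import *
o=robot.get_obs(); print(o['t'],o['ee_pos'],o['ee_rot'],o['width'])
print('to bar',delta([492,-124.3,300]))
a,b=snap('top'),snap('side')
c=np.hstack([cv2.resize(a['image'][160:280,270:390],(400,400),interpolation=2),cv2.resize(b['image'][60:200,200:340],(400,400),interpolation=2)])
cv2.imwrite('pics/g1.png',c)
p=o['ee_pos']; print(proj(a,[p]),proj(b,[p]))
```

```text
2.3 [ 491.56182837 -123.63225624  301.19957061] [-1.04990100e-04  7.14355228e-02  9.97445199e-01  1.71865409e-04] 85.16678089373845
to bar [-0.00052914 -0.00059888  0.00119925]
[[345.24730518 232.00398387]] [[284.41284067 105.4223449 ]]
```

View pics/g1.png

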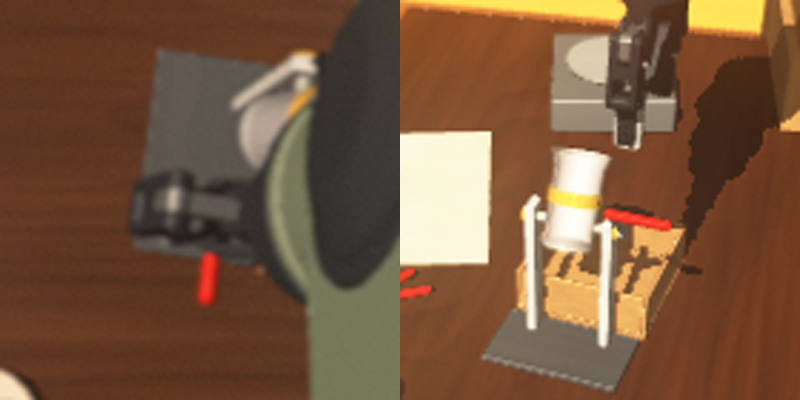

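Emit:
step_arm:
  steps: [0,0,0.04,0,0,0,0.08,0,0,0,0.105,0,0,0,0.105,0,0,0,0.105,0]
  hand: 1

```text
t: 3.02
ee_pos: [492.2, -123.6, 197.3]
ee_rot: [0.001, 0.071, 0.997, 0.0]
force: [0.5, -0.4, 0.3]
width: 85.4
gripper_force: 0.0
```

Emit:
step_arm:
  steps: [0,0,0,0,0,0,0,0,0,0,0,0,0,0,0,0,0,0,0,0,0,0,0,0,0,0,0,0,0,0,0,0]
  hand: 0
  force: 25

```text
t: 4.03
ee_pos: [491.7, -123.8, 196.4]
ee_rot: [0.0, 0.071, 0.997, 0.0]
force: [0.1, 4.6, 4.9]
width: 8.9
gripper_force: 24.6
```

Run:
```python
from h import *
# arc rows from current handle angle to upright, in tool axes (tool y=stand y, z down), mm
t0=0.518
for t in np.linspace(t0,-0.03,8)[1:]:
    print(np.round([85*(np.sin(1.22-t)-np.sin(1.22-t0)), -85*(np.cos(1.22-t)-np.cos(1.22-t0))],1))
```

```text
[4.9 4.5]
[9.4 9.4]
[13.6 14.6]
[17.3 20.1]
[20.6 25.8]
[23.4 31.9]
[25.8 38.1]
```

Emit:
step_arm:
  steps: [0,0.0025,0.002,0,0,0.005,0.0045,0,0,0.0075,0.007,0,0,0.0095,0.0095,0,0,0.0115,0.012,0,0,0.0135,0.0145,0,0,0.0155,0.0175,0,0,0.0175,0.02,0,0,0.019,0.023,0,0,0.0205,0.026,0,0,0.022,0.029,0,0,0.0235,0.032,0,0,0.025,0.035,0,0,0.026,0.038,0,0,0.026,0.04,0,0,0.026,0.04,0]

```text
t: 6.02
ee_pos: [495.8, -100.9, 157.1]
ee_rot: [0.001, 0.073, 0.997, -0.001]
force: [-1.4, -19.5, 15.4]
width: 9.4
gripper_force: 24.5
```

Emit:
step_arm:
  steps: [0,0,0,0,0,0,0,0]

```text
t: 6.28
ee_pos: [495.8, -100.9, 157.1]
ee_rot: [0.001, 0.073, 0.997, -0.001]
force: [-1.7, -19.4, 14.5]
width: 8.6
gripper_force: 24.5
```

Emit:
step_arm:
  steps: [0,-0.002,-0.004,0,0,-0.002,-0.004,0,0,-0.002,-0.004,0,0,-0.002,-0.004,0,0,-0.002,-0.004,0,0,-0.002,-0.004,0,0,0,-0.04,0,0,0,-0.09,0,0,0,-0.13,0,0.01,0.06,-0.13,0,0.01,0.12,-0.13,0,0.01,0.18,-0.13,0,0.01,0.24,-0.13,0,0.01,0.3,-0.13,0,0.01,0.34,-0.13,0,0.01,0.34,-0.13,0,0.01,0.34,-0.13,0]
  hand: 0.8

```text
t: 8.4
ee_pos: [533.8, 239.0, 286.1]
ee_rot: [-0.0, 0.072, 0.997, -0.0]
force: [0.0, -1.0, -0.3]
width: 68.2
gripper_force: 0.0
```

Run:
```python
from discs import *
o=robot.get_obs(); print(o['t'],o['ee_pos'],o['width'])
a,b=snap('top'),snap('side')
c=np.hstack([cv2.resize(a['image'][150:270,290:410],(400,400),interpolation=2),cv2.resize(b['image'][100:200,210:310],(400,400),interpolation=2)])
cv2.imwrite('pics/up.png',c)
```

```text
8.4 [533.76419869 239.01031862 286.10680046] 68.20248319247179
```

View pics/up.png

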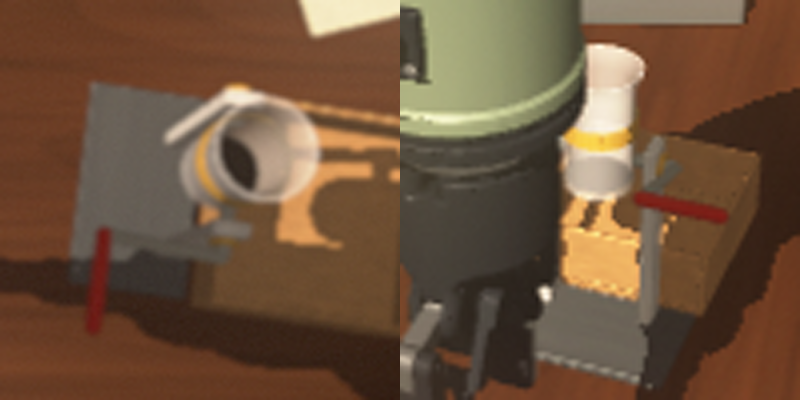

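Emit:
step_arm:
  steps: [0.025,-0.064,0,0,0.05,-0.128,0,0,0.077,-0.192,0,0,0.077,-0.192,0,0,0.077,-0.192,0,0]

```text
t: 9.12
ee_pos: [430.1, 59.5, 286.9]
ee_rot: [0.001, 0.073, 0.997, 0.0]
force: [0.8, 1.0, 1.1]
width: 68.3
gripper_force: 0.0
```

Run:
```python
from discs import *
from tri import tri
a,b=snap('top'),snap('side')
A=a['image'][165:225,330:400];B=b['image'][90:170,230:300]
cv2.imwrite('pics/up2.png',np.hstack([cv2.resize(A,(400,343),interpolation=2),cv2.resize(B,(400,457),interpolation=2)[:343]])) 
cv2.imwrite('pics/up3.png',cv2.resize(B,(525,600),interpolation=2))
h=cv2.cvtColor(b['image'],cv2.COLOR_BGR2HSV)[90:170,230:300]
m=(h[...,0]>17)&(h[...,0]<32)&(h[...,1]>140)&(h[...,2]>110)
n,l,st,c=cv2.connectedComponentsWithStats(m.astype(np.uint8))
for i in range(1,n):
    if st[i,4]>15: print(st[i],c[i]+[230,90])
for d in discs(a): 
    if 440<d[0][0]<600 and 30<d[0][1]<345: print(d[0],d[1])
# predicted positions for side: axis point base (571,-191)
for z in (130,150,170,190,220): print(z,proj(b,[571.3,-192,z]),proj(a,[571.3,-192,z]))
```

```text
[21 40 18  8 69] [259.39130435 134.33333333]
[47 73  8  6 22] [280.31818182 165.40909091]
[574.5 151.5  14. ] 212
[572.   65.9  14. ] 212
[566.6 226.6  14. ] 200
[552.3 323.9  14. ] 222
[478.8 312.2  14. ] 215
130 [[258.02406578 142.67447069]] [[355.41601057 200.07792241]]
150 [[258.061342  136.9703842]] [[358.08809642 198.68947781]]
170 [[258.0997301  131.12388991]] [[360.89081345 197.23309922]]
190 [[258.13928074 125.12929723]] [[363.83397177 195.70368058]]
220 [[258.20090503 115.84648029]] [[368.53600538 193.26012582]]
```

View pics/up3.png

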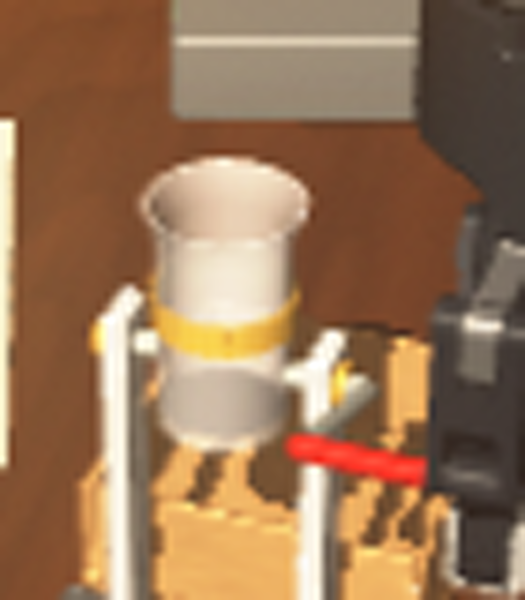

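The tube is upright. In this crop the rim ellipse spans columns 142-308 and rows 157-240, and the front of the band spans rows 322-357 at column 226.

Run:
```python
from discs import *
from tri import tri
a,b=snap('top'),snap('side')
B=lambda x,y:(230+(x+.5)/7.5-.5,90+(y+.5)/7.5-.5)
cen=onplane(b,B(225,200),220)[0]; print('rim side',cen)
def front(px,r,c):  # ray with vertical plane at distance r toward camera from axis c
    o,d=rays(b,px); d=d[0]; n=(o-c)[:2]; n=n/np.linalg.norm(n)
    t=((c[:2]+r*n-o[:2])@n)/(d[:2]@n); return o+t*d
for c in (cen,cen+[0,4,0],cen-[0,4,0]): print([np.round(front(B(226,r),k,c),1)[2] for r,k in((240,31),(322,27),(357,27),(445,26))])
# top rim: bright ring -> crop
A=a['image'][165:225,330:400]; cv2.imwrite('pics/rim.png',cv2.resize(A,(560,480),interpolation=2))
```

```text
rim side [ 567.21783693 -190.84563598  220.        ]
[np.float64(222.8), np.float64(185.1), np.float64(169.5), np.float64(128.4)]
[np.float64(225.3), np.float64(187.7), np.float64(172.3), np.float64(131.3)]
[np.float64(220.3), np.float64(182.4), np.float64(166.8), np.float64(125.5)]
```

View pics/rim.png

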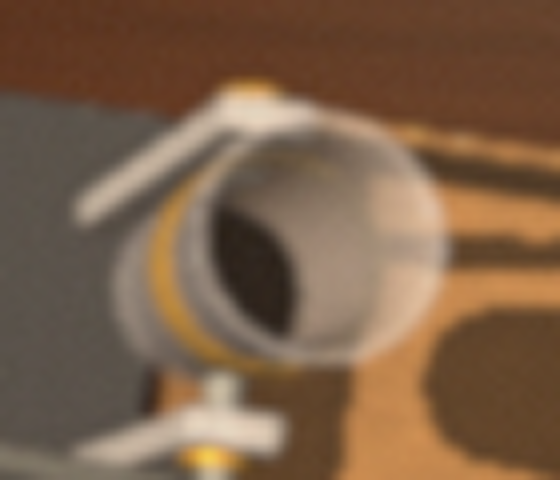

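Tube mouth is about (568.5, -192.8), and band mid is about 45 mm above the floor, so four discs (40 mm) should lie inside it. I start with the disc at (571.6, 68.4).

Emit:
step_arm:
  steps: [-0.05,0.01,0.04,0,-0.1,0.02,0.08,0,-0.139,0.029,0.13,0,-0.139,0.029,0.19,0,-0.139,0.029,0.24,0,-0.139,0.029,0.265,0,-0.139,0.029,0.275,0,-0.139,0.029,0.284,0,-0.139,0.029,0.284,0,-0.139,0.029,0.284,0]
  hand: 0.75

```text
t: 10.58
ee_pos: [572.5, 69.6, 3.2]
ee_rot: [0.001, 0.071, 0.997, 0.0]
force: [1.2, 0.4, 0.0]
width: 64.1
gripper_force: 0.0
```

Emit:
step_arm:
  steps: [0,0,0,0,0,0,0,0,0,0,0,0,0,0,0,0,0,0,0,0,0,0,0,0]
  hand: 0
  force: 40

```text
t: 11.32
ee_pos: [572.3, 69.6, 3.1]
ee_rot: [0.0, 0.071, 0.997, 0.0]
force: [-2.6, -0.3, 12.1]
width: 38.3
gripper_force: 38.9
```

Emit:
step_arm:
  steps: [0,0,-0.05,0,0,0,-0.1,0,0,0,-0.16,0,0,-0.01,-0.22,0,-0.003,-0.03,-0.25,0,-0.01,-0.08,-0.255,0,-0.017,-0.13,-0.255,0,-0.023,-0.18,-0.255,0,-0.03,-0.23,-0.255,0,-0.034,-0.255,-0.255,0,-0.034,-0.26,-0.25,0,-0.034,-0.26,-0.25,0,-0.034,-0.26,-0.25,0]

```text
t: 12.95
ee_pos: [568.8, -191.3, 252.4]
ee_rot: [0.0, 0.071, 0.998, 0.0]
force: [-0.6, -0.0, -0.2]
width: 38.1
gripper_force: 40.5
```

Run:
```python
from h import *
o=robot.get_obs(); print(o['ee_pos'],o['width'],o['gripper_force'],delta([568.5,-192.8,223]))
a,b=snap('top'),snap('side')
c=np.hstack([cv2.resize(a['image'][160:240,310:410],(500,400),interpolation=2),cv2.resize(b['image'][85:165,230:290],(300,400),interpolation=2)])
cv2.imwrite('pics/g2.png',c)
```

```text
[ 568.83266427 -191.34153221  252.35237553] 38.098209964848884 40.50465703010559 [ 0.00012358 -0.00150501  0.02935165]
```

View pics/g2.png

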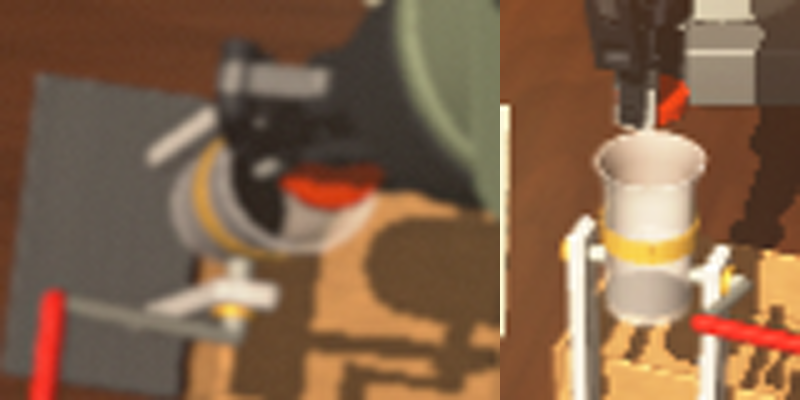

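Run:
```python
from h import *
a,b=snap('top'),snap('side')
P=[568.8,-191.3,258]
print('side tcp',proj(b,[P,[548.8,-191.3,258],[588,-191.3,258]]),'top',proj(a,[P,[548.8,-191.3,263]]))
for n,s,roi in(('top',a,(160,240,345,400)),('side',b,(85,120,250,290))):
    h=cv2.cvtColor(s['image'],cv2.COLOR_BGR2HSV); m=((h[...,0]<12)|(h[...,0]>172))&(h[...,1]>180)&(h[...,2]>100)
    ys,xs=np.nonzero(m[roi[0]:roi[1],roi[2]:roi[3]]); xs+=roi[2];ys+=roi[0]
    print(n,len(xs),xs.min(),xs.max(),ys.min(),ys.max())
    px=np.c_[xs,ys]; D=depthpts(s,px); print(np.round(np.percentile(D,[5,50,95],axis=0),1))
    print('lowest row pt x',px[ys.argmax()],'plane258',onplane(s,px[ys.argmax()],258),'right',onplane(s,px[xs.argmax()],258))
c=b['image'][70:130,235:295]
cv2.imwrite('pics/g3.png',cv2.resize(c,(600,600),interpolation=2))
```

```text
side tcp [[259.14074342 103.78667823]
 [266.46531201 104.57476324]
 [252.15611458 103.03299797]] top [[374.72685986 191.22642873]
 [376.12631604 201.7181557 ]]
top 102 366 385 194 201
[[ 551.9 -205.1  261. ]
 [ 557.5 -190.8  263.1]
 [ 562.7 -176.8  264.9]]
lowest row pt x [376 201] plane258 [[ 550.83976439 -192.83386139  258.        ]] right [[ 560.1624874  -209.80451606  258.        ]]
side 44 262 267 100 109
[[ 548.3 -203.8  255.2]
 [ 555.1 -185.4  261.5]
 [ 561.7 -173.2  263.7]]
lowest row pt x [262 109] plane258 [[ 555.94433538 -166.91631937  258.        ]] right [[ 548.97560909 -199.58159937  258.        ]]
```

View pics/g3.png

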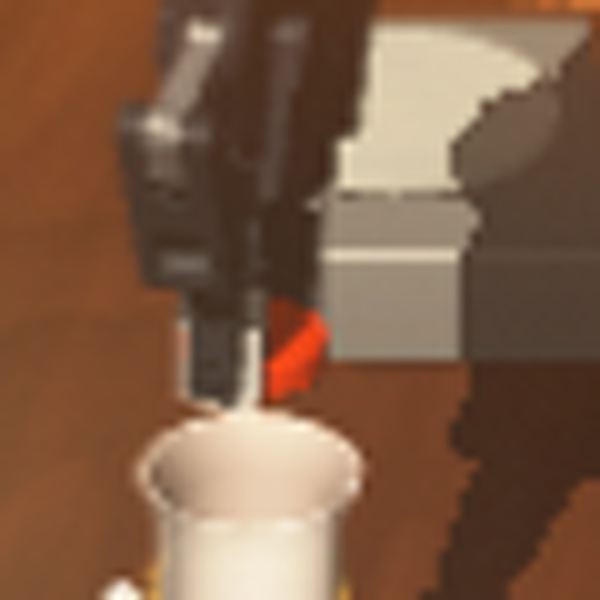

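The disc is held flat and central: its edge projects where the TCP says it should, and its top reads about 263 mm. I lower it and release.

Emit:
step_arm:
  steps: [0.0012,-0.0024,0.01,0,0.0012,-0.0024,0.02,0,0.0012,-0.0024,0.029,0,0.0012,-0.0024,0.029,0,0.0012,-0.0024,0.029,0,0.0012,-0.0024,0.029,0]

```text
t: 13.9
ee_pos: [567.2, -195.0, 223.6]
ee_rot: [0.0, 0.071, 0.997, -0.0]
force: [-0.2, -0.2, -0.2]
width: 38.2
gripper_force: 40.5
```

Emit:
step_arm:
  steps: [0,0,0,0,0,0,0,0,0,0,0,0,0,0,0,0,0,0,-0.03,0,0,0,-0.05,0,0.014,0.06,-0.05,0,0.014,0.12,-0.05,0,0.014,0.18,-0.05,0,0.026,0.2,-0.05,0,0.026,0.2,-0.05,0]
  hand: 0.75

```text
t: 15.28
ee_pos: [569.5, 8.6, 273.3]
ee_rot: [-0.0, 0.07, 0.998, 0.0]
force: [0.7, -0.6, 0.4]
width: 64.3
gripper_force: 0.0
```

Run:
```python
from discs import *
o=robot.get_obs(); print(o['t'],o['ee_pos'],o['width'])
a,b=snap('top'),snap('side')
for d in discs(a): 
    if 440<d[0][0]<600 and -300<d[0][1]<345: print(d[0],d[1],d[2])
c=np.hstack([cv2.resize(a['image'][160:240,310:410],(500,400),interpolation=2),cv2.resize(b['image'][85:165,230:290],(300,400),interpolation=2)])
cv2.imwrite('pics/g4.png',c)
print('next',delta([497.4,52.4,7]),delta([574.1,154.4,7]))
```

```text
15.275 [569.48314395   8.62329861 273.32422865] 64.28479647673949
[574.7 151.6  14. ] 215 [200.2 204.5]
[566.5 226.8  14. ] 201 [168.6 207.7]
[552.3 323.9  14. ] 225 [127.5 213.2]
[486.6 139.1  14. ] 207 [204.5 241.4]
[478.7 312.3  14. ] 215 [130.7 244.4]
[481.3 226.3  14. ] 211 [167.4 243.5]
[ 486.5 -297.5   14. ] 32 [386.7 242.3]
next [0.07847086 0.03561102 0.26641454] [0.01712482 0.1475197  0.26639649]
```

View pics/g4.png

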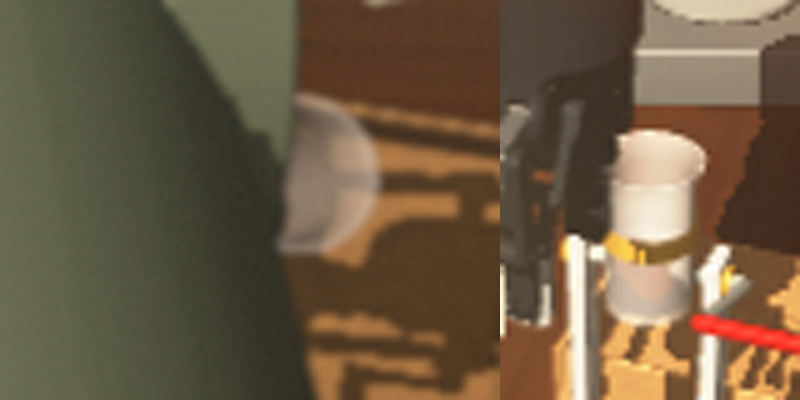

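The crop shows the tube upright with a faint reddish patch inside it near (655,285). The arm's shadow makes it unclear, so I check numerically from a clearer pose above the next disc.

Emit:
step_arm:
  steps: [0.03,0.012,0,0,0.06,0.025,0.04,0,0.0785,0.0355,0.09,0,0.0785,0.0355,0.13,0,0.0785,0.0355,0.15,0]

```text
t: 16.0
ee_pos: [496.7, 51.7, 121.6]
ee_rot: [-0.001, 0.072, 0.997, -0.0]
force: [0.4, -0.8, 0.3]
width: 64.4
gripper_force: 0.0
```

```bash
cat > look.py <<'E'
from h import *
a,b=snap('top'),snap('side')
# rows of hue/sat along the tube axis in side, and samples in top
def line(s,x,y,z0,z1,dz):
    for z in np.arange(z0,z1,dz):
        p=proj(s,[x,y,z])[0]; v=cv2.getRectSubPix(s['image'],(3,3),tuple(map(float,p))).reshape(-1,3).mean(0)
        print(int(z-130),np.round(p,0).astype(int),v.astype(int),end=' | ')
    print()
print('side back..front'); line(b,566.5,-167,132,222,6)
A=a['image'][185:212,340:388]; 
R=A[...,2].astype(int)-A[...,1]; i=[(np.round(R[r,c]),) for r,c in[(0,0)]]
print('top R-G'); 
for r in R[::2,::3]: print(' '.join('%3d'%v for v in r))
E
python3 look.py
```

```text
side back..front
2 [258 147] [138 187 184] | 8 [258 146] [124 170 168] | 14 [258 144] [119 163 161] | 20 [258 142] [ 95 130 130] | 26 [258 140] [ 75  97 100] | 32 [258 139] [67 85 89] | 38 [258 137] [65 84 87] | 44 [258 135] [65 84 88] | 50 [258 133] [65 85 88] | 56 [258 131] [ 76  98 101] | 62 [258 130] [104 140 140] | 68 [258 128] [122 167 164] | 74 [258 126] [121 166 163] | 80 [258 124] [ 96 133 132] | 86 [258 122] [104 145 143] | 
top R-G
  6   8  16  19  14  17  22  15  17  20  21  19  20  24  20  24
  9  15  18  13  17  29  13  13  16  19  19  21  26  31  27  32
 14  17  14  10  38  20  15  22  20  20  21  21  29  36  32  56
 17  14   9  20  42  14  37  48  22  20  22  21  29  35  31  49
 11  10  10  35  29  15  55  53  21  23  22  23  25  34  35  44
  9   8  14  45  21  23  59  46  11  24  25  24  22  25  26  22
  8   9  15  49  22  31  58  34  10  21  25  25  23  27  28  22
  8  10  15  48  29  36  48  18   9  18  23  24  23  35  31  45
  7   8  15  42  42  35  28   9   9  16  25  25  25  36  30  57
  7   8  15  30  51  32  19  10  10  17  24  23  27  35  35  64
  6   8  14  18  49  33  15  12  10  18  23  22  30  35  53  58
  7   6  12  14  32  42  16  13  13  18  20  21  33  45  65  37
  8   8   9  14  14  34  36  25  18  21  22  26  49  61  60  30
  8   6   7  18  26  15  19  31  31  31  27  35  61  63  53  28
```

Run:
```python
from h import *
a=snap('top'); b=snap('side')
cv2.imwrite('pics/g5.png',np.hstack([cv2.resize(a['image'][180:215,335:395],(480,280),interpolation=2),cv2.resize(b['image'][90:160,230:290],(240,280),interpolation=2)]))
```

```text
(no output)
```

View pics/g5.png

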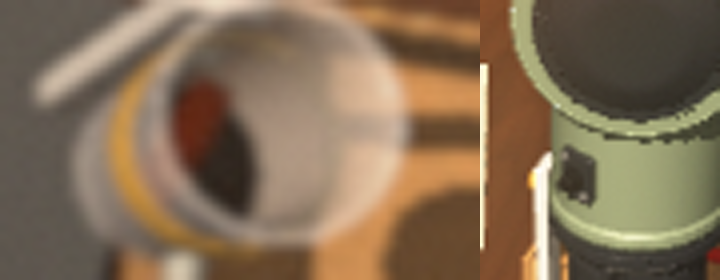

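The top crop (disc patch at (200,115), dark floor beside it at (230,170)) shows the disc tilted on one side of the tube, not flat. I measure the mouth and the disc from depth.

```bash
cat > rim.py <<'E'
from h import *
from scipy.optimize import least_squares
a=snap('top'); s=a
ys,xs=np.mgrid[170:225,335:400]; px=np.c_[xs.ravel(),ys.ravel()]; P=depthpts(s,px)
for lo,hi in((213,217),(217,224),(205,224)):
    k=(P[:,2]>lo)&(P[:,2]<hi); Q=P[k]
    f=least_squares(lambda v:np.hypot(Q[:,0]-v[0],Q[:,1]-v[1])-v[2],[568,-193,30],loss='soft_l1')
    print(lo,k.sum(),np.round(f.x,1),'rms',np.sqrt(np.mean(f.fun**2)).round(2), 'bbox',Q.min(0).round(1),Q.max(0).round(1))
im=s['image'].astype(int).reshape(384,512,3)[170:225,335:400].reshape(-1,3)
k=(im[:,2]-im[:,1]>34)&(P[:,0]>550)&(px[:,0]>350)&(px[:,0]<368)&(px[:,1]<205)
for p,q,c in zip(px[k][::3],P[k][::3],im[k][::3]): print(p,np.round(q),c)
k=(px[:,0]%4==0)&(px[:,1]%4==0)&(px[:,0]>346)&(px[:,0]<376)&(px[:,1]>184)&(px[:,1]<210)
print(np.round(P[k][:,2].reshape(-1,len(np.unique(px[k][:,0])))))
E
python3 rim.py
```

```text
213 64 [ 569.7 -193.    26.3] rms 0.83 bbox [ 543.1 -220.1  213.1] [ 596.3 -166.5  217. ]
217 174 [ 569.5 -192.7   28.7] rms 1.15 bbox [ 540.7 -222.5  217.1] [ 599.6 -163.1  222.4]
205 348 [ 569.1 -192.    27.3] rms 2.08 bbox [ 540.7 -222.5  205.2] [ 599.6 -163.1  222.4]
[351 170] [ 667. -221.   -1.] [ 38  61 102]
[354 170] [ 667. -229.   -2.] [ 37  61 103]
[357 170] [ 667. -236.    0.] [ 38  61 102]
[360 170] [ 667. -243.    1.] [ 42  63 103]
[363 170] [ 667. -252.   -0.] [ 42  63 102]
[366 170] [ 667. -259.    1.] [ 43  65 103]
[352 171] [ 665. -224.   -2.] [ 39  64 105]
[355 171] [ 665. -231.   -1.] [ 39  64 105]
[358 171] [ 664. -238.    3.] [ 40  63 105]
[361 171] [ 664. -246.    0.] [ 40  64 105]
[364 171] [ 665. -254.   -1.] [ 42  65 106]
[367 171] [ 664. -261.    2.] [ 41  65 105]
[353 172] [ 662. -226.    0.] [ 36  61 104]
[356 172] [ 661. -233.    1.] [ 40  63 105]
[359 172] [ 662. -241.    0.] [ 41  64 105]
[362 172] [ 662. -248.    1.] [ 41  63 105]
[365 172] [ 662. -256.    0.] [ 43  65 107]
[351 173] [ 659. -220.    2.] [ 38  61 104]
[354 173] [ 659. -228.   -0.] [ 39  
[... 1735 characters left out ...]
98] [ 570. -184.  170.] [ 51  64 111]
[360 198] [ 574. -199.  141.] [26 38 78]
[356 199] [ 562. -172.  204.] [101 117 153]
[359 199] [ 571. -195.  148.] [19 35 78]
[355 200] [ 558. -166.  218.] [123 140 176]
[351 201] [ 561. -167.  184.] [ 78 142 194]
[354 201] [ 559. -170.  198.] [114 129 164]
[352 202] [ 559. -169.  184.] [ 88 137 184]
[351 203] [ 558. -168.  182.] [ 63 141 194]
[354 203] [ 557. -172.  188.] [100 122 159]
[353 204] [ 556. -172.  180.] [ 82 135 182]
[[ 81. 175. 217. 157. 167. 178. 193.]
 [141. 959. 129. 168. 142. 157. 175.]
 [169. 194. 168. 164. 130. 145. 167.]
 [163. 188. 219. 128. 131. 141. 165.]
 [151. 183. 199. 132. 132. 144. 180.]
 [139. 161. 182. 192. 222. 213. 218.]]
```

The disc stands on edge: its upper edge is at z≈169. The mouth is at about (567.8, -193) in the robot's frame, and the release happened 2 mm off in y. I tip this disc out into the box and redo the stack with better centring.

Emit:
step_arm:
  steps: [0,0,-0.06,0,0,0,-0.12,0,-0.005,-0.04,-0.14,0,-0.01,-0.09,-0.14,0,-0.015,-0.13,-0.14,0,-0.02,-0.152,-0.14,0,-0.02,-0.152,-0.1,0,-0.02,-0.152,-0.06,0,-0.02,-0.152,-0.038,0,-0.02,-0.152,-0.038,0,-0.02,-0.152,-0.038,0]
  hand: 0.75

```text
t: 17.62
ee_pos: [496.0, -100.5, 162.8]
ee_rot: [0.001, 0.072, 0.997, 0.0]
force: [1.1, -0.3, 0.6]
width: 63.9
gripper_force: 0.0
```

Emit:
step_arm:
  steps: [0,0,0,0,0,0,0,0,0,0,0,0,0,0,0,0,0,0,0,0,0,0,0,0,0,0,0,0]
  hand: 0
  force: 30

```text
t: 18.5
ee_pos: [495.3, -101.1, 161.7]
ee_rot: [0.0, 0.072, 0.997, -0.0]
force: [-2.1, -5.2, 5.2]
width: 9.1
gripper_force: 29.4
```

Run:
```python
import numpy as np
T=np.linspace(0,2.46,19)[1:]
for t in T: print(round(t,2),np.round([85*(np.sin(1.22-t)-np.sin(1.22)), -85*(np.cos(1.22-t)-np.cos(1.22))],0),end=' ')
```

```text
0.14 [ -5. -11.] 0.27 [-11. -20.] 0.41 [-18. -29.] 0.55 [-27. -37.] 0.68 [-36. -44.] 0.82 [-47. -49.] 0.96 [-58. -53.] 1.09 [-69. -55.] 1.23 [-81. -56.] 1.37 [-92. -55.] 1.5 [-104.  -52.] 1.64 [-114.  -48.] 1.78 [-125.  -43.] 1.91 [-134.  -36.] 2.05 [-143.  -28.] 2.19 [-150.  -19.] 2.32 [-156.   -9.] 2.46 [-160.    2.]
```

Emit:
step_arm:
  steps: [0,-0.005,-0.011,0,0,-0.011,-0.02,0,0,-0.018,-0.029,0,0,-0.027,-0.037,0,0,-0.036,-0.044,0,0,-0.047,-0.049,0,0,-0.058,-0.053,0,0,-0.069,-0.055,0,0,-0.081,-0.056,0,0,-0.092,-0.055,0,0,-0.104,-0.052,0,0,-0.114,-0.048,0,0,-0.125,-0.043,0,0,-0.134,-0.036,0,0,-0.143,-0.028,0,0,-0.15,-0.019,0,0,-0.156,-0.009,0,0,-0.159,0,0,0,-0.159,0.002,0,0,-0.159,0.002,0]

```text
t: 21.0
ee_pos: [472.4, -259.1, 159.1]
ee_rot: [0.0, 0.072, 0.997, -0.001]
force: [0.3, -7.7, -0.5]
width: 8.9
gripper_force: 32.4
```

Emit:
step_arm:
  steps: [0,0,0,0,0,0,0,0,0,0,0,0,0,0,0,0,0,0,0,0,0,0,0,0]

```text
t: 21.75
ee_pos: [472.4, -259.1, 159.1]
ee_rot: [0.0, 0.072, 0.997, -0.001]
force: [1.3, -8.1, -0.9]
width: 8.6
gripper_force: 32.4
```

Run:
```python
from discs import *
b=snap('side'); a=snap('top')
for n,s in(('s',b),('t',a)):
    for d in discs(s,30):
        if d[0][0]>440 and d[0][0]<640 and -400<d[0][1]<-150: print(n,*d, depthpts(s,np.round(d[2]))[0].round(0))
```

```text
s [ 560.6 -258.3   30. ] 39 [265.5 156.8] [261 154   9   6] [ 563. -280.   13.]
t [ 572.8 -375.2   30. ] 40 [419.2 206.1] [415 200   8  14] [ 570. -364.   54.]
t [ 545.3 -287.5   30. ] 91 [383.7 217.2] [377 208  13  19] [ 548. -294.   13.]
t [ 508.  -209.8   30. ] 27 [352.  232.7] [347 229  10   8] [ 507. -207.   41.]
t [ 509.6 -324.9   30. ] 33 [400.  232.3] [396 229   8   7] [ 500. -263.  185.]
```

Disc is in the box. The bar's two end positions put the hinge at (484, -180.1), so mouth y ≈ -192.3. I bring the tube back upright.

Emit:
step_arm:
  steps: [0,0.003,-0.011,0,0,0.009,-0.021,0,0,0.016,-0.03,0,0,0.025,-0.038,0,0,0.034,-0.045,0,0,0.045,-0.05,0,0,0.055,-0.054,0,0,0.067,-0.057,0,0,0.078,-0.058,0,0,0.09,-0.057,0,0,0.101,-0.055,0,0,0.112,-0.051,0,0,0.123,-0.046,0,0,0.132,-0.039,0,0,0.141,-0.031,0,0,0.148,-0.022,0,0,0.154,-0.012,0,0,0.158,-0.002,0,0,0.16,0.002,0,0,0.16,0.003,0]

```text
t: 24.35
ee_pos: [496.1, -101.0, 157.0]
ee_rot: [0.001, 0.072, 0.997, -0.001]
force: [-6.6, -12.9, 33.3]
width: 8.4
gripper_force: 36.5
```

Emit:
step_arm:
  steps: [0,0,0,0,0,0,0,0]

```text
t: 24.6
ee_pos: [496.1, -101.0, 157.1]
ee_rot: [0.001, 0.072, 0.997, -0.001]
force: [-4.7, -14.2, 23.7]
width: 8.9
gripper_force: 35.8
```

Emit:
step_arm:
  steps: [0,-0.002,-0.004,0,0,-0.002,-0.004,0,0,-0.002,-0.004,0,0,-0.002,-0.004,0,0,-0.002,-0.004,0,0,0,-0.05,0,0,0,-0.1,0,0.005,0.04,-0.11,0,0.012,0.09,-0.1,0,0.018,0.13,-0.05,0,0.02,0.15,0.01,0,0.02,0.15,0.07,0,0.02,0.15,0.097,0,0.02,0.15,0.097,0,0.02,0.15,0.097,0]
  hand: 0.75

```text
t: 26.48
ee_pos: [497.7, 52.1, 60.4]
ee_rot: [0.001, 0.072, 0.997, 0.0]
force: [0.4, 0.6, 0.0]
width: 63.9
gripper_force: 0.0
```

```bash
python3 - <<'E'
from h import *
print(delta([497.8,52.0,8]))
E
python3 - <<'E'
import runpy,sys; sys.path.insert(0,'.')
import io,contextlib
f=io.StringIO()
with contextlib.redirect_stdout(f): runpy.run_path('rim.py')
L=f.getvalue().split('\n'); print('\n'.join(L[:3]+L[-7:]))
E
```

```text
[-6.16645114e-05 -7.25411373e-05  5.24436445e-02]
213 75 [ 569.8 -193.2   26.4] rms 0.9 bbox [ 543.4 -221.1  213. ] [ 598.  -164.8  217. ]
217 164 [ 569.5 -192.8   28.8] rms 1.05 bbox [ 540.6 -222.9  217.1] [ 599.5 -163.8  222.8]
205 357 [ 569.2 -192.    27.3] rms 2.13 bbox [ 540.6 -222.9  205. ] [ 599.5 -163.8  222.8]
[[ 78. 172. 216. 159. 167. 177. 193.]
 [140. 187. 131. 132. 142. 158. 179.]
 [172. 194. 129. 131. 132. 145. 170.]
 [162. 186. 221. 131. 131. 138. 167.]
 [152. 182. 196. 128. 131. 147. 177.]
 [138. 156. 183. 193. 219. 214. 219.]]
```

Emit:
step_arm:
  steps: [0,0,0.025,0,0,0,0.045,0,0,0,0.0525,0,0,0,0.0525,0,0,0,0.0525,0]

```text
t: 27.15
ee_pos: [497.6, 52.2, 7.7]
ee_rot: [0.001, 0.071, 0.997, 0.0]
force: [0.1, -0.4, -0.2]
width: 64.0
gripper_force: 0.0
```

Emit:
step_arm:
  steps: [0,0,0,0,0,0,0,0,0,0,0,0,0,0,0,0,0,0,0,0,0,0,0,0]
  hand: 0
  force: 40

```text
t: 27.9
ee_pos: [497.4, 52.1, 7.6]
ee_rot: [0.0, 0.071, 0.997, 0.0]
force: [-3.6, 0.4, 15.9]
width: 37.8
gripper_force: 38.3
```

Emit:
step_arm:
  steps: [0,0,-0.05,0,0,0,-0.1,0,0,0,-0.16,0,-0.01,-0.01,-0.22,0,-0.02,-0.03,-0.245,0,-0.035,-0.07,-0.245,0,-0.055,-0.12,-0.245,0,-0.075,-0.16,-0.245,0,-0.09,-0.2,-0.245,0,-0.1,-0.22,-0.245,0,-0.105,-0.232,-0.245,0,-0.105,-0.232,-0.235,0,-0.105,-0.232,-0.235,0,-0.105,-0.232,-0.235,0]

```text
t: 29.65
ee_pos: [567.9, -191.4, 241.8]
ee_rot: [-0.0, 0.071, 0.997, 0.0]
force: [-0.9, -0.1, -0.7]
width: 37.1
gripper_force: 40.1
```

```bash
cat > held.py <<'E'
from h import *
o=robot.get_obs(); print(o['ee_pos'],o['width'],o['gripper_force'],delta([568.6,-192.4,224]))
a,b=snap('top'),snap('side'); zt=o['ee_pos'][2]
for n,s,roi in(('top',a,(150,240,340,400)),('side',b,(80,125,245,290))):
    h=cv2.cvtColor(s['image'],cv2.COLOR_BGR2HSV); m=((h[...,0]<12)|(h[...,0]>172))&(h[...,1]>180)&(h[...,2]>90)
    l,st=cv2.connectedComponentsWithStats(m[roi[0]:roi[1],roi[2]:roi[3]].astype(np.uint8))[1:3]
    i=1+st[1:,4].argmax(); ys,xs=np.nonzero(l==i); xs+=roi[2];ys+=roi[0]; px=np.c_[xs,ys]
    D=depthpts(s,px); print(n,len(xs),xs.min(),xs.max(),ys.min(),ys.max(),'dz rel tcp',np.round(np.percentile(D,[5,50,95],axis=0)-[0,0,zt],1).tolist())
    if n=='top':
        k=D[:,2]-zt>0; E=D[k]; A=np.c_[E[:,:2]-E[:,:2].mean(0),np.ones(len(E))]
        print('plane slope x,y',np.linalg.lstsq(A,E[:,2],rcond=None)[0].round(2),'low edge x',onplane(s,px[ys==ys.max()].mean(0)+[0,.5],zt+8).round(1))
E
python3 held.py
```

```text
[ 567.94928334 -191.41476606  241.78817218] 37.09712337179502 40.11839747428894 [-0.00078691 -0.00088996  0.01778769]
top 153 372 387 206 219 dz rel tcp [[542.9, -299.6, -230.1], [556.9, -284.7, -226.8], [569.4, -266.4, -224.1]]
plane slope x,y [  0.     0.   959.38] low edge x [[ 518.1 -201.5  249.8]]
side 46 262 267 105 113 dz rel tcp [[546.9, -203.3, -0.1], [554.3, -186.6, 5.2], [561.6, -173.7, 7.1]]
```

```bash
sed -i 's/(150,240,340,400)/(150,205,355,395)/' held.py; python3 held.py
```

```text
[ 568.0280929  -191.87897284  242.04096663] 37.6309050887807 40.11862814426422 [-0.00063474 -0.0004376   0.01804108]
top 116 364 383 195 202 dz rel tcp [[551.8, -206.4, 2.4], [558.0, -190.3, 5.5], [563.5, -176.7, 7.9]]
plane slope x,y [ 1.0000e-02 -1.0000e-02  2.4764e+02] low edge x [[ 549.2 -190.8  250. ]]
side 46 262 267 105 113 dz rel tcp [[546.8, -202.6, -1.6], [554.6, -188.6, 4.2], [561.9, -174.5, 6.7]]
```

Emit:
step_arm:
  steps: [0,-0.001,0.008,0,0,-0.001,0.015,0,0,-0.001,0.02,0,0,-0.001,0.02,0,0,-0.001,0.02,0,0,-0.001,0.02,0]

```text
t: 30.6
ee_pos: [567.9, -193.5, 222.0]
ee_rot: [0.0, 0.071, 0.997, -0.0]
force: [0.2, -0.6, -0.0]
width: 37.4
gripper_force: 40.1
```

Emit:
step_arm:
  steps: [-0.0005,0.0008,0,0,-0.0005,0.0008,0,0,-0.0005,0.0008,0,0]

```text
t: 30.98
ee_pos: [568.4, -192.8, 221.8]
ee_rot: [0.0, 0.071, 0.997, -0.0]
force: [0.1, 0.5, 0.4]
width: 37.5
gripper_force: 40.1
```

Emit:
step_arm:
  steps: [0,0,0,0,0,0,0,0,0,0,0,0,0,0,0,0]
  hand: 0.6

```text
t: 31.48
ee_pos: [568.4, -192.8, 221.8]
ee_rot: [0.0, 0.071, 0.997, -0.0]
force: [0.1, 0.2, -0.1]
width: 51.4
gripper_force: 0.0
```

Emit:
step_arm:
  steps: [0,0,-0.04,0,0.02,0.06,-0.05,0,0.04,0.12,-0.05,0,0.06,0.18,-0.05,0,0.1,0.23,-0.05,0,0.12,0.25,-0.05,0,0.12,0.25,-0.05,0]
  hand: 0.75

```text
t: 32.35
ee_pos: [484.2, 73.9, 272.1]
ee_rot: [0.0, 0.07, 0.998, 0.0]
force: [0.7, -0.9, 0.7]
width: 64.0
gripper_force: 0.0
```

```bash
cat > stk.py <<'E'
from discs import *
o=robot.get_obs(); print(o['t'],o['ee_pos'],o['width'])
a=snap('top'); C=np.array([569.4,-192.8])
ys,xs=np.mgrid[180:212,350:380]; px=np.c_[xs.ravel(),ys.ravel()]; P=depthpts(a,px)
I=a['image'].astype(int)[180:212,350:380].reshape(-1,3)
k=(np.hypot(*(P[:,:2]-C).T)<20)&(P[:,2]<214)
print('inside',k.sum(),'z hist',np.histogram(P[k,2],np.arange(125,215,5)))
for z in range(130,205,10):
    q=k&(abs(P[:,2]-z)<3); 
    if q.sum()>4: print(z,q.sum(),P[q].mean(0).round(1),I[q].mean(0).round(0))
for d in discs(a): 
    if 440<d[0][0]<600 and 30<d[0][1]<345: print(d[0],d[1])
E
python3 stk.py; python3 look.py | head -2
```

```text
32.35 [484.22715311  73.90775445 272.05636176] 63.98635753686622
inside 120 z hist (array([ 0,  0, 68, 52,  0,  0,  0,  0,  0,  0,  0,  0,  0,  0,  0,  0,  0]), array([125, 130, 135, 140, 145, 150, 155, 160, 165, 170, 175, 180, 185,
       190, 195, 200, 205, 210]))
140 118 [ 573.2 -201.1  139.8] [33. 49. 97.]
[552.4 324.   14. ] 223
[478.7 312.7  14. ] 209
side back..front
2 [258 147] [66 76 87] | 8 [258 146] [61 71 81] | 14 [258 144] [58 67 77] | 20 [258 142] [59 68 78] | 26 [258 140] [70 80 90] | 32 [258 139] [ 80  95 109] | 38 [258 137] [ 72 124 155] | 44 [258 135] [ 74 188 230] | 50 [258 133] [129 218 247] | 56 [258 131] [202 232 246] | 62 [258 130] [213 233 245] | 68 [258 128] [209 230 242] | 74 [258 126] [207 230 242] | 80 [258 124] [199 223 237] | 86 [258 122] [185 211 232] |
```

The first counted disc lies flat (stack top z ≈ 139.8). I go on to the next one.

Emit:
step_arm:
  steps: [0.004,0.033,0.04,0,0.0075,0.0667,0.09,0,0.0075,0.0667,0.15,0,0.0075,0.0667,0.2,0,0.0075,0.0667,0.24,0,0.0075,0.0667,0.255,0,0.0075,0.0667,0.264,0,0.0075,0.0667,0.264,0,0.0075,0.0667,0.264,0]

```text
t: 33.62
ee_pos: [488.0, 139.0, 8.9]
ee_rot: [0.001, 0.071, 0.997, 0.0]
force: [-0.9, -0.2, -0.1]
width: 64.3
gripper_force: 0.0
```

Emit:
step_arm:
  steps: [0,0,0,0,0,0,0,0,0,0,0,0,0,0,0,0,0,0,0,0,0,0,0,0]
  hand: 0

```text
t: 34.38
ee_pos: [487.7, 139.0, 8.7]
ee_rot: [0.001, 0.071, 0.997, 0.0]
force: [-3.2, 0.2, 17.0]
width: 37.4
gripper_force: 38.2
```

Emit:
step_arm:
  steps: [0,0,-0.05,0,0,0,-0.1,0,0,0,-0.16,0,-0.01,-0.01,-0.22,0,-0.02,-0.03,-0.245,0,-0.035,-0.07,-0.245,0,-0.055,-0.12,-0.245,0,-0.075,-0.17,-0.245,0,-0.095,-0.22,-0.245,0,-0.115,-0.27,-0.245,0,-0.124,-0.3,-0.245,0,-0.128,-0.3165,-0.24,0,-0.128,-0.3165,-0.233,0,-0.128,-0.3165,-0.233,0,-0.128,-0.3165,-0.233,0,-0.128,-0.3165,-0.233,0]

```text
t: 36.38
ee_pos: [569.1, -191.9, 241.1]
ee_rot: [0.0, 0.071, 0.997, 0.0]
force: [-0.0, -0.8, -1.1]
width: 37.3
gripper_force: 40.1
```

```bash
cat >> held.py <<'E'
from discs import discs
print([d[0][:2].tolist() for d in discs(a) if 430<d[0][0]<610 and 20<d[0][1]<365])
E
python3 held.py
```

```text
[ 569.10325675 -191.88611359  241.06451896] 37.28566353161102 40.072776675224304 [ 0.00043156 -0.00058216  0.01706429]
top 134 357 380 194 204 dz rel tcp [[551.8, -205.7, -102.3], [558.3, -194.1, 4.0], [576.5, -177.3, 6.6]]
plane slope x,y [-4.0000e-02 -4.0000e-02  2.4561e+02] low edge x [[ 545.5 -171.5  249.1]]
side 50 261 267 106 114 dz rel tcp [[546.5, -204.8, -2.8], [554.5, -186.5, 3.1], [562.0, -173.8, 5.3]]
[[574.6, 151.4], [566.5, 226.7], [552.4, 323.9], [478.7, 312.3], [481.2, 226.5]]
```

Emit:
step_arm:
  steps: [0,-0.0004,0.008,0,0,-0.0004,0.015,0,0,-0.0004,0.019,0,0,-0.0004,0.019,0,0,-0.0004,0.019,0,0,-0.0004,0.019,0]

```text
t: 37.22
ee_pos: [568.9, -193.1, 222.0]
ee_rot: [0.0, 0.071, 0.997, -0.0]
force: [-0.1, 0.4, -0.8]
width: 36.9
gripper_force: 40.1
```

Emit:
step_arm:
  steps: [0,0,0,0,0,0,0,0,0,0,0,0,0,0,0,0]
  hand: 0.6

```text
t: 37.72
ee_pos: [568.8, -193.0, 221.8]
ee_rot: [-0.0, 0.071, 0.997, -0.0]
force: [-0.5, -1.0, 0.7]
width: 51.2
gripper_force: 0.0
```

Emit:
step_arm:
  steps: [0,0,-0.04,0,0.02,0.05,-0.05,0,0.04,0.11,-0.05,0,0.06,0.17,-0.05,0,0.08,0.23,-0.05,0,0.1,0.28,-0.05,0,0.12,0.33,-0.05,0,0.135,0.37,-0.05,0,0.1475,0.404,-0.05,0,0.1475,0.404,-0.05,0,0.1475,0.404,-0.05,0]
  hand: 0.75

```text
t: 39.1
ee_pos: [480.6, 227.1, 271.8]
ee_rot: [0.0, 0.072, 0.997, -0.0]
force: [0.3, -0.9, -0.2]
width: 63.9
gripper_force: 0.0
```

```bash
python3 stk.py; python3 -c "
from h import *
print(delta([480.9,228.5,8.5]))"
```

```text
39.1 [480.56314258 227.13220341 271.79159032] 63.86824868690295
inside 137 z hist (array([ 0,  0,  0,  0, 87, 50,  0,  0,  0,  0,  0,  0,  0,  0,  0,  0,  0]), array([125, 130, 135, 140, 145, 150, 155, 160, 165, 170, 175, 180, 185,
       190, 195, 200, 205, 210]))
150 133 [ 571.3 -199.8  149.7] [40. 53. 99.]
[574.5 151.4  14. ] 211
[566.5 226.9  14. ] 197
[478.5 217.2  14. ] 86
[5.59664669e-05 1.79777485e-03 2.63327756e-01]
```

Two are flat (top 149.7). Third disc.

Emit:
step_arm:
  steps: [0,0.001,0.06,0,0,0.001,0.12,0,0,0.001,0.18,0,0,0.001,0.23,0,0,0.001,0.25,0,0,0.001,0.263,0,0,0.001,0.263,0,0,0.001,0.263,0]

```text
t: 40.15
ee_pos: [481.1, 228.9, 9.8]
ee_rot: [0.001, 0.072, 0.997, 0.0]
force: [-0.2, -0.2, 0.7]
width: 64.1
gripper_force: 0.0
```

Emit:
step_arm:
  steps: [0,0,0,0,0,0,0,0,0,0,0,0,0,0,0,0,0,0,0,0,0,0,0,0]
  hand: 0

```text
t: 40.9
ee_pos: [481.0, 229.1, 9.8]
ee_rot: [0.001, 0.071, 0.997, 0.0]
force: [-2.7, -1.4, 15.5]
width: 37.0
gripper_force: 38.3
```

Emit:
step_arm:
  steps: [0,0,-0.05,0,0,0,-0.1,0,0,0,-0.16,0,-0.01,-0.01,-0.22,0,-0.02,-0.04,-0.245,0,-0.04,-0.09,-0.245,0,-0.06,-0.14,-0.245,0,-0.08,-0.2,-0.245,0,-0.1,-0.26,-0.245,0,-0.12,-0.32,-0.245,0,-0.135,-0.365,-0.245,0,-0.147,-0.395,-0.24,0,-0.147,-0.405,-0.233,0,-0.147,-0.405,-0.231,0,-0.147,-0.405,-0.231,0,-0.147,-0.405,-0.231,0]

```text
t: 42.9
ee_pos: [568.6, -191.8, 240.2]
ee_rot: [0.0, 0.071, 0.997, 0.0]
force: [-0.2, -0.3, -0.9]
width: 36.8
gripper_force: 40.0
```

```bash
python3 held.py
```

```text
[ 568.58624581 -191.84798568  240.15544639] 36.764969043275194 40.045339465141296 [-8.45993206e-05 -5.50234348e-04  1.61552915e-02]
top 85 362 380 197 202 dz rel tcp [[551.1, -202.7, -4.7], [556.5, -188.4, 3.6], [560.7, -177.2, 6.1]]
plane slope x,y [ -3.84   1.19 253.28] low edge x [[ 549.4 -185.8  248.2]]
side 45 261 267 106 115 dz rel tcp [[547.8, -205.9, -4.5], [554.9, -186.9, 2.0], [562.5, -173.1, 4.4]]
[[574.6, 151.4], [566.6, 226.7], [552.3, 323.9], [478.7, 312.4]]
```

Emit:
step_arm:
  steps: [0,-0.0004,0.008,0,0,-0.0004,0.015,0,0,-0.0004,0.018,0,0,-0.0004,0.018,0,0,-0.0004,0.018,0,0,-0.0004,0.018,0]

```text
t: 43.75
ee_pos: [568.4, -193.4, 222.0]
ee_rot: [0.0, 0.071, 0.997, -0.0]
force: [-0.2, 0.4, -0.0]
width: 36.5
gripper_force: 40.0
```

Emit:
step_arm:
  steps: [0,0,0,0,0,0,0,0,0,0,0,0,0,0,0,0]
  hand: 0.6

```text
t: 44.25
ee_pos: [568.3, -193.4, 221.8]
ee_rot: [0.0, 0.071, 0.997, -0.0]
force: [0.4, 0.1, -0.1]
width: 51.5
gripper_force: 0.0
```

Emit:
step_arm:
  steps: [0,0,-0.04,0,0.02,0.05,-0.05,0,0.04,0.11,-0.05,0,0.06,0.17,-0.05,0,0.08,0.23,-0.05,0,0.06,0.28,-0.05,0,0.045,0.34,-0.05,0,0.045,0.34,-0.05,0,0.045,0.34,-0.05,0]
  hand: 0.75

```text
t: 45.38
ee_pos: [572.0, 149.2, 271.6]
ee_rot: [-0.0, 0.071, 0.997, -0.0]
force: [-1.3, -1.3, -0.2]
width: 64.0
gripper_force: 0.0
```

```bash
python3 stk.py; python3 -c "
from h import *
print(delta([574.4,152.5,8.5]))"
```

```text
45.375 [572.02680088 149.15576346 271.56926957] 63.98673314215597
inside 170 z hist (array([ 0,  0,  0,  0,  0,  0, 89, 81,  0,  0,  0,  0,  0,  0,  0,  0,  0]), array([125, 130, 135, 140, 145, 150, 155, 160, 165, 170, 175, 180, 185,
       190, 195, 200, 205, 210]))
160 169 [ 571.2 -198.   159.9] [31. 42. 82.]
[-0.00179624  0.00443791  0.26329113]
```

Emit:
step_arm:
  steps: [-0.0018,0.004,0.06,0,-0.0018,0.004,0.12,0,-0.0018,0.004,0.18,0,-0.0018,0.004,0.23,0,-0.0018,0.004,0.25,0,-0.0018,0.004,0.263,0,-0.0018,0.004,0.263,0,-0.0018,0.004,0.263,0]

```text
t: 46.42
ee_pos: [575.4, 153.5, 10.3]
ee_rot: [0.001, 0.071, 0.997, 0.0]
force: [0.7, -0.2, 0.2]
width: 63.9
gripper_force: 0.0
```

Emit:
step_arm:
  steps: [0,0,0,0,0,0,0,0,0,0,0,0,0,0,0,0,0,0,0,0,0,0,0,0]
  hand: 0

```text
t: 47.18
ee_pos: [575.0, 153.5, 10.0]
ee_rot: [0.001, 0.071, 0.997, 0.0]
force: [-3.4, -0.5, 13.9]
width: 37.0
gripper_force: 38.4
```

Emit:
step_arm:
  steps: [0,0,-0.05,0,0,0,-0.1,0,0,0,-0.16,0,-0.001,-0.01,-0.22,0,-0.005,-0.04,-0.245,0,-0.01,-0.09,-0.245,0,-0.018,-0.14,-0.245,0,-0.026,-0.2,-0.245,0,-0.033,-0.26,-0.245,0,-0.04,-0.31,-0.245,0,-0.0435,-0.335,-0.24,0,-0.0435,-0.3433,-0.233,0,-0.0435,-0.3433,-0.231,0,-0.0435,-0.3433,-0.231,0,-0.0435,-0.3433,-0.231,0]

```text
t: 49.05
ee_pos: [569.0, -191.6, 240.0]
ee_rot: [0.0, 0.071, 0.998, 0.0]
force: [-1.0, -0.0, 0.1]
width: 36.8
gripper_force: 40.0
```

```bash
python3 held.py
```

```text
[ 569.00637996 -191.61613879  240.02900246] 36.77839824354184 40.039933919906616 [ 0.0002961  -0.00083744  0.01602871]
top 131 362 381 195 203 dz rel tcp [[551.2, -205.8, -78.5], [558.5, -191.7, 3.4], [564.3, -177.1, 5.3]]
plane slope x,y [ -2.97   1.39 249.78] low edge x [[ 547.5 -180.2  248. ]]
side 49 261 267 106 115 dz rel tcp [[546.8, -207.4, -5.9], [555.2, -185.9, 2.2], [563.5, -172.9, 4.3]]
[[566.6, 226.7], [552.3, 324.0], [478.7, 312.3]]
```

Emit:
step_arm:
  steps: [0,-0.0004,0.008,0,0,-0.0004,0.015,0,0,-0.0004,0.018,0,0,-0.0004,0.018,0,0,-0.0004,0.018,0,0,-0.0004,0.018,0]

```text
t: 49.9
ee_pos: [568.7, -193.1, 222.0]
ee_rot: [0.0, 0.071, 0.997, -0.0]
force: [-0.2, 0.2, 0.4]
width: 36.6
gripper_force: 40.0
```

Emit:
step_arm:
  steps: [0,0,0,0,0,0,0,0,0,0,0,0,0,0,0,0]
  hand: 0.6

```text
t: 50.4
ee_pos: [568.6, -193.1, 221.8]
ee_rot: [-0.0, 0.071, 0.997, -0.0]
force: [0.5, -0.1, 0.2]
width: 51.3
gripper_force: 0.0
```

Emit:
step_arm:
  steps: [0,0,-0.04,0,0.03,0.05,-0.06,0,0.06,0.1,-0.06,0,0.1,0.15,-0.06,0,0.14,0.2,-0.06,0,0.173,0.23,-0.06,0,0.173,0.23,-0.06,0,0.173,0.23,-0.06,0]
  hand: 0.75

```text
t: 51.4
ee_pos: [430.5, 58.9, 282.0]
ee_rot: [0.0, 0.071, 0.997, 0.0]
force: [-0.4, 0.2, 0.0]
width: 64.0
gripper_force: 0.0
```

```bash
python3 stk.py
python3 - <<'E'
from h import *
b=snap('side'); cv2.imwrite('pics/stack.png',cv2.resize(b['image'][105:155,240:280],(480,600),interpolation=2))
E
```

```text
51.4 [430.50600931  58.91169463 282.04431973] 64.04078845835208
inside 211 z hist (array([  0,   0,   0,   0,   0,   0,   0,   0, 118,  93,   0,   0,   0,
         0,   0,   0,   0]), array([125, 130, 135, 140, 145, 150, 155, 160, 165, 170, 175, 180, 185,
       190, 195, 200, 205, 210]))
170 202 [ 570.8 -196.8  169.8] [30. 47. 98.]
[566.5 226.8  14. ] 198
[552.3 323.9  14. ] 222
[478.7 312.3  14. ] 214
```

View pics/stack.png

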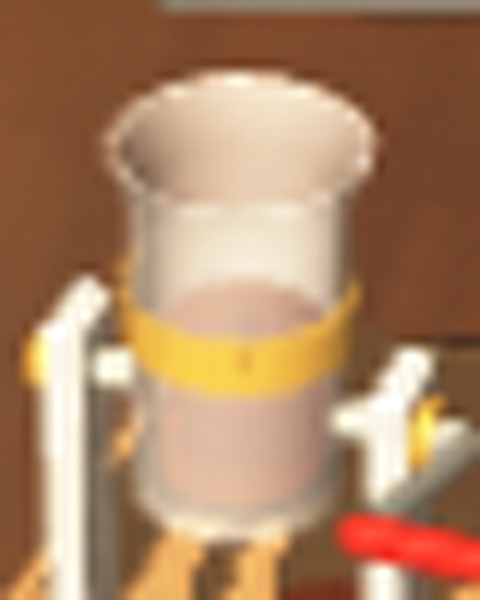

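The stack's top ellipse (rows ~280-362) sits inside the band (front at rows 335-395). The stack top is at 170 mm and band mid at about 173.5, so four discs is right. Now I tip the tube.

Emit:
step_arm:
  steps: [-0.025,-0.04,0,0,-0.05,-0.09,0.01,0,-0.07,-0.13,0.02,0,-0.087,-0.149,0.02,0,-0.087,-0.149,0.05,0,-0.087,-0.149,0.09,0,-0.087,-0.149,0.12,0,-0.087,-0.149,0.12,0,-0.087,-0.149,0.12,0]
  hand: 0.75

```text
t: 52.62
ee_pos: [495.6, -101.4, 162.7]
ee_rot: [0.0, 0.072, 0.997, -0.0]
force: [-0.4, -0.2, 1.4]
width: 64.3
gripper_force: 0.0
```

Emit:
step_arm:
  steps: [0,0,0,0,0,0,0,0,0,0,0,0,0,0,0,0,0,0,0,0,0,0,0,0,0,0,0,0]
  hand: 0
  force: 30

```text
t: 53.5
ee_pos: [495.2, -101.1, 162.2]
ee_rot: [0.0, 0.072, 0.997, -0.0]
force: [-0.7, -4.4, 6.4]
width: 8.9
gripper_force: 29.3
```

Same start pose as the earlier tip, so I repeat that arc.

Emit:
step_arm:
  steps: [0,-0.005,-0.011,0,0,-0.011,-0.02,0,0,-0.018,-0.029,0,0,-0.027,-0.037,0,0,-0.036,-0.044,0,0,-0.047,-0.049,0,0,-0.058,-0.053,0,0,-0.069,-0.055,0,0,-0.081,-0.056,0,0,-0.092,-0.055,0,0,-0.104,-0.052,0,0,-0.114,-0.048,0,0,-0.125,-0.043,0,0,-0.134,-0.036,0,0,-0.143,-0.028,0,0,-0.15,-0.019,0,0,-0.156,-0.009,0,0,-0.159,0,0,0,-0.159,0.002,0,0,-0.159,0.003,0]

```text
t: 56.0
ee_pos: [472.3, -259.3, 159.5]
ee_rot: [0.001, 0.072, 0.997, -0.001]
force: [-6.5, -1.4, 25.7]
width: 8.8
gripper_force: 34.4
```

Emit:
step_arm:
  steps: [0,0,0,0,0,0,0,0,0,0,0,0,0,0,0,0,0,0,0,0,0,0,0,0,0,0,0,0,0,0,0,0]

```text
t: 57.0
ee_pos: [472.3, -259.3, 159.5]
ee_rot: [0.001, 0.072, 0.997, -0.001]
force: [-4.9, -0.7, 22.4]
width: 8.6
gripper_force: 34.2
```

Run:
```python
from discs import *
a=snap('top'); s=a
h=cv2.cvtColor(s['image'],cv2.COLOR_BGR2HSV); m=((h[...,0]<14)|(h[...,0]>172))&(h[...,1]>170)&(h[...,2]>80)
for d in discs(s,14):
    if 420<d[0][0]<660 and -420<d[0][1]<-150: print(*d, depthpts(s,np.round(d[2]))[0].round(0))
```

```text
[ 583.4 -384.1   14. ] 47 [419.6 202.7] [416 195   8  16] [ 577. -366.   55.]
[ 550.6 -294.    14. ] 66 [384.  215.8] [378 208  11  15] [ 550. -294.   15.]
[ 527.9 -301.    14. ] 27 [387.3 225.1] [381 222  15   6] [ 529. -302.   10.]
[ 510.5 -331.3   14. ] 34 [400.  232.4] [396 229   8   7] [ 500. -264.  182.]
[ 495.  -264.7   14. ] 28 [373.  238.7] [371 233   6  11] [ 495. -268.    5.]
```

Emit:
step_arm:
  steps: [0,0.003,-0.011,0,0,0.009,-0.021,0,0,0.016,-0.03,0,0,0.025,-0.038,0,0,0.034,-0.045,0,0,0.045,-0.05,0,0,0.055,-0.054,0,0,0.067,-0.057,0,0,0.078,-0.058,0,0,0.09,-0.057,0,0,0.101,-0.055,0,0,0.112,-0.051,0,0,0.123,-0.046,0,0,0.132,-0.039,0,0,0.141,-0.031,0,0,0.148,-0.022,0,0,0.154,-0.012,0,0,0.158,-0.002,0,0,0.16,0.002,0,0,0.16,0.003,0]

```text
t: 59.55
ee_pos: [495.7, -101.0, 156.4]
ee_rot: [0.001, 0.072, 0.997, -0.001]
force: [-7.2, -9.5, 33.0]
width: 9.0
gripper_force: 37.2
```

Emit:
step_arm:
  steps: [0,0,0,0,0,0,0,0]

```text
t: 59.8
ee_pos: [495.7, -101.0, 156.5]
ee_rot: [0.001, 0.072, 0.997, -0.0]
force: [-4.8, -10.6, 25.6]
width: 8.9
gripper_force: 36.5
```

Emit:
step_arm:
  steps: [0,-0.002,-0.004,0,0,-0.002,-0.004,0,0,-0.002,-0.004,0,0,-0.002,-0.004,0,0,-0.002,-0.004,0,0,0,-0.05,0,0,0,-0.1,0,0.02,0.04,-0.12,0,0.04,0.09,-0.13,0,0.07,0.13,-0.13,0,0.09,0.15,-0.13,0,0.09,0.15,-0.13,0,0.09,0.15,-0.13,0]
  hand: 0.75

```text
t: 61.42
ee_pos: [427.8, 61.1, 285.9]
ee_rot: [0.0, 0.072, 0.997, -0.0]
force: [0.3, -0.5, -0.0]
width: 63.6
gripper_force: 0.0
```

```bash
python3 stk.py
python3 - <<'E'
from h import *
a=snap('top');b=snap('side')
cv2.imwrite('pics/fin.png',np.hstack([cv2.resize(a['image'][150:270,290:440],(450,360),interpolation=2),cv2.resize(b['image'][90:210,215:325],(330,360),interpolation=2)]))
o=robot.get_obs(); print(o['ee_pos'],o['force'])
E
```

```text
61.425 [427.7813016   61.13001464 285.8917163 ] 63.61355105541096
inside 97 z hist (array([28, 68,  1,  0,  0,  0,  0,  0,  0,  0,  0,  0,  0,  0,  0,  0,  0]), array([125, 130, 135, 140, 145, 150, 155, 160, 165, 170, 175, 180, 185,
       190, 195, 200, 205, 210]))
130 87 [ 574.6 -202.3  130.7] [38. 46. 57.]
[566.4 226.7  14. ] 200
[552.3 324.   14. ] 221
[478.7 312.1  14. ] 217
[427.78860835  60.87374397 285.69853253] [ 0.26598899  1.56431791 -0.67252687]
```

View pics/fin.png

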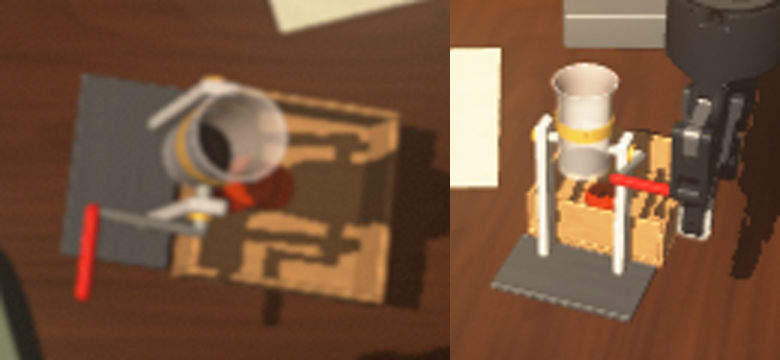

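The tube is upright and empty (floor seen at 131 mm), and the red discs lie in the box near (260,190) in the top crop. I check their heights and positions before handing in.

Run:
```python
from h import *
x=np.array([.990,-.144]);y=np.array([.144,.990]); C=np.array([(615+486.9)/2-1,(-374.9-191)/2])
print('box c',C)
for n in('top','side'):
    s=snap(n); h=cv2.cvtColor(s['image'],cv2.COLOR_BGR2HSV); m=((h[...,0]<9)|(h[...,0]>172))&(h[...,1]>190)&(h[...,2]>80)
    ys,xs=np.nonzero(m); D=depthpts(s,np.c_[xs,ys]); u=(D[:,:2]-C)@x; v=(D[:,:2]-C)@y
    k=(abs(u)<110)&(abs(v)<110)&(D[:,2]<120)&(D[:,2]>-5); l=np.c_[u,v,D[:,2]][k]
    print(n,k.sum(),np.percentile(l,[2,25,50,75,98],axis=0).round(0).tolist())
```

```text
box c [ 549.95 -282.95]
top 166 [[-12.0, -14.0, 13.0], [-6.0, -1.0, 18.0], [-1.0, 19.0, 42.0], [5.0, 31.0, 45.0], [21.0, 43.0, 48.0]]
side 50 [[-9.0, -43.0, 5.0], [-1.0, 32.0, 42.0], [4.0, 40.0, 43.0], [14.0, 45.0, 45.0], [22.0, 49.0, 47.0]]
```

```bash
python3 -c "
from workcell import robot
print(robot.job_done())"
```

```text
the job is handed in; nothing more can be done
None
```

I handed the job in; the verdict wasn't shown. Four discs were stacked flat with the top within the brass band, then poured into the box, and the tube is upright and empty again. An earlier disc landed on edge, so I tipped it into the box and restarted the stack, leaving five discs in the box and three on the mat.

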